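# Put the brass chess pieces away in the airtight tub

## Task

Put every brass chess piece from the felt-topped board into the steel tub so that it does not tarnish. When all of them are inside, lay the lid on the tub with its pull tab straight above the catch on the tub's side, then press the lid down around its edge, one point after another, until the seal is fully home all round and the lid lies flush on the rim. Leave the other things on the desk where they are.

Things in the scene. Friction and masses are not known exactly. Their poses are not given: they have to be found in the camera images.
- tub: round steel tub, fixed to the desk, open at the top: 200 mm outside, 188 mm inside, rim 115 mm above the desk, inner floor at 5 mm. Origin: centre of its underside; z up; its x axis points to the catch. On the rim stands a black rubber seal in six arcs, proud of the rim by 8 mm at first
- tub_catch (a point): point on top of the tub's catch, a dark steel block 30 mm wide that sticks out 28 mm from the tub's side just below the rim; the point is 120 mm from the tub's axis, along its x, 101 mm up. The lid's tab belongs straight above it
- lid: round grey lid, 212 mm across, 0.3 kg. Origin: centre of its underside, a plug 176 mm across, 12 mm deep (6 mm to spare all round in the tub); flange 12 to 19 mm up. On top a black bar handle 14 mm thick (along x), 90 long (along y), 19 to 59 mm up: grip it with the TCP 44 mm up. x points to the pull tab. On the fresh seal the origin is 111 mm above the tub's origin; fully home, 103 mm
- lid_tab (a point): point under the lid's pull tab (30 mm wide, reaching 29 mm out from the lid's edge), 120 mm from the lid's axis along its x, at the flange's underside
- board: flat wooden board with dark green felt, 260 x 260 mm, 12 mm thick, fixed; the chess pieces stand on it. Origin: centre of its underside
- king: solid brass chess piece, 92 mm tall, with a small cross on top; round base 40 mm across, neck 17 mm, then an upright cylindrical drum 30 mm across from 50 to 72 mm above its foot (the place to grip it from above, TCP about 64 mm above the foot); 0.25 kg. Origin: centre of its foot; z points up through the head. None when it is not there in this run.
- queen: solid brass chess piece, 90 mm tall, with a flared crown and a little ball on top; round base 40 mm across, neck 17 mm, then an upright cylindrical drum 30 mm across from 50 to 72 mm above its foot (the place to grip it from above, TCP about 64 mm above the foot); 0.25 kg. Origin: centre of its foot; z points up through the head. None when it is not there in this run.
- bishop: solid brass chess piece, 92 mm tall, with a pointed mitre on top; round base 40 mm across, neck 17 mm, then an upright cylindrical drum 30 mm across from 50 to 72 mm above its foot (the place to grip it from above, TCP about 64 mm above the foot); 0.25 kg. Origin: centre of its foot; z points up through the head. None when it is not there in this run.
- rook: solid brass chess piece, 80 mm tall, with a flat castellated top; round base 40 mm across, neck 17 mm, then an upright cylindrical drum 30 mm across from 50 to 72 mm above its foot (the place to grip it from above, TCP about 64 mm above the foot); 0.25 kg. Origin: centre of its foot; z points up through the head. None when it is not there in this run.
- tin: small round tin of polish, 44 mm across, 28 mm tall, loose on the board among the pieces; stays where it is. Origin: centre of its underside
- stapler: black and steel stapler, 130 mm long, 47 mm tall, lying on the desk beyond the board or the lid; stays where it is. Origin: centre of its underside
- seal0 (a joint): how far point 0 of the tub's seal is pressed down, m: 0 = 8 mm proud, 0.008 = home, flush with the rim. It lies 96.5 mm from the tub's axis, 0 degrees counter-clockwise (from above) from the catch (tub's x). About 8 N moves it and it stays where pushed; 15 to 20 N down on the lid's edge right above it seats that point alone, while the lid rocks a little
- seal1 (a joint): how far point 1 of the tub's seal is pressed down, m: 0 = 8 mm proud, 0.008 = home, flush with the rim. It lies 96.5 mm from the tub's axis, 60 degrees counter-clockwise (from above) from the catch (tub's x). About 8 N moves it and it stays where pushed; 15 to 20 N down on the lid's edge right above it seats that point alone, while the lid rocks a little
- seal2 (a joint): how far point 2 of the tub's seal is pressed down, m: 0 = 8 mm proud, 0.008 = home, flush with the rim. It lies 96.5 mm from the tub's axis, 120 degrees counter-clockwise (from above) from the catch (tub's x). About 8 N moves it and it stays where pushed; 15 to 20 N down on the lid's edge right above it seats that point alone, while the lid rocks a little
- seal3 (a joint): how far point 3 of the tub's seal is pressed down, m: 0 = 8 mm proud, 0.008 = home, flush with the rim. It lies 96.5 mm from the tub's axis, 180 degrees counter-clockwise (from above) from the catch (tub's x). About 8 N moves it and it stays where pushed; 15 to 20 N down on the lid's edge right above it seats that point alone, while the lid rocks a little
- seal4 (a joint): how far point 4 of the tub's seal is pressed down, m: 0 = 8 mm proud, 0.008 = home, flush with the rim. It lies 96.5 mm from the tub's axis, 240 degrees counter-clockwise (from above) from the catch (tub's x). About 8 N moves it and it stays where pushed; 15 to 20 N down on the lid's edge right above it seats that point alone, while the lid rocks a little
- seal5 (a joint): how far point 5 of the tub's seal is pressed down, m: 0 = 8 mm proud, 0.008 = home, flush with the rim. It lies 96.5 mm from the tub's axis, 300 degrees counter-clockwise (from above) from the catch (tub's x). About 8 N moves it and it stays where pushed; 15 to 20 N down on the lid's edge right above it seats that point alone, while the lid rocks a little
Things that resemble listed ones, but are neither listed nor needed, are in the scene too. What is shaped like the bishop but orange or white is not meant.

How it is judged:
By the outcome, as a careful person would: the job done as asked, in the order asked, and still so for the second after the job is handed in, with the robot touching nothing.
Of king, queen, bishop, rook only 2 to 4 are there at a start; the rules pass over those that are not, and their reading is None.
At some moment in a run one of king, queen, bishop, rook may be knocked a few centimetres aside while the robot is not near it.
Once in a run the grip may slacken for a moment while it holds something.
It also fails if it takes over 210 s, if anything falls off the work surface, if the arm or the gripper's body presses on something with over 40 N, if the wrist force passes 120 N, or if a joint passes its speed limit or range.

## Robot

A 6-joint arm with a two-finger parallel gripper is mounted at the origin on the work surface. World frame = base frame: x ahead of the robot, y to its left, z up, the work surface at z = 0. Lengths are in mm, angles in rad, forces in N, time in s.
With the tool pointing down it reaches from about 350 to 975 mm from the base axis. Payload 7.1 kg.
Tool frame: the origin (TCP) lies between the finger pads, 19 mm behind the fingertips; this is the grasp point; z points along the fingers, y is the line along which they close (so a half turn about z gives the same grasp; the last joint's range is limited). The gripper opens to 88 mm and grips with 3 to 60 N. Pads are 20 mm wide; open, the fingers measure 115 mm over their backs; the gripper's body (75 mm by 178 mm) begins 61 mm behind the grasp point.
Start: joints at [1.291, 0.423, 1.63, -0, 1.089, -0.019], TCP at [161.127, 603.857, 241.375] pointing down, gripper open.
Joint ranges: [-3, 3], [-0.9, 2.11], [0.09, 2.58], [-1.31, 4.45], [0.11, 2.69], [-2.54, 2.54]. Speed limits (rad/s): [2.39, 2.39, 3.01, 3.14, 3.14, 3.14].

## Interface

Orientations are given as a rotation vector (axis times angle).
In Python, from workcell import get_obs, get_image, camera_model, close_job, look_for, outline_of, pinpoint gives the robot as it stands.
- The arm moves only by the shell command python3 -m jog 'ROWS'. ROWS is text: rows parted by semicolons, each of 7 numbers parted by spaces: the shift along the tool's x, y, z as a fraction of full scale, then the turn, a rotation vector about the tool's x, y, z as a fraction of full scale, then the closure, from -1 (fully open) to 1 (shut). A call has 1 to 8 rows; each row is the pose to reach, as a shift and turn from the pose commanded when the call began, along the tool's axes at that moment; what a row does not reach only later rows make up. Full scale, the value 1, is 0.2 m for a shift and 30 degrees for a turn. A row lasts 1/10 s, in which the tool goes at most 50 mm and 8.59 degrees, less where a joint would pass 70% of its speed; a pose out of reach is approached as far as the arm can. A call with a number of a shift or a turn outside -1 to 1 is refused whole. A call with a gripper value outside its range is refused whole. The fingers move at their own pace and stop on an object; the grip force is fixed at half the most. Time passes only in rows, so rows that repeat a pose let the fingers close. It gives the time, the measured TCP pose, the force, the opening and the grip force at its end, in the units of the state.
- get_obs(): the state, without advancing time (a new reading comes with each control period).
- get_image(name): name is "scene" or "top" or "wrist"; returns the picture (420x560x3 uint8, red, green, blue); there is no depth.
- camera_model(name): a dict with "fx", "fy", "cx", "cy" (pixels), "dist_coeffs" ([k1, k2, p1, p2, k3] as OpenCV has them; the pictures are not rectified), "origin" and "orientation" of the camera in the world; the wrist camera has in their place "tool_from_camera" (4x4, takes a point from camera to tool coordinates, whose origin is the TCP and whose axes are the flange's). Camera axes: x right, y down, z forward; pixel columns grow to the right and rows downward; lengths in mm; the calibration is good to about 2 mm. A picture is of the moment at which its call begins: read the wrist's pose just before it. camera_model takes no time and is no camera call.
- close_job(): hands the job in; it is judged then, once.
Trained networks look in the newest picture that a camera, given by its name, has taken for a name from the list of things; names that differ only in an ending like _2 or _b are one class to them, and where a whole thing is asked for, a point or a joint stands for the part that bears it (a point fixed in the world has none). Each returns a list of dicts, best first, with "confidence" (0 to 1); they miss things now and then, are a little off and sometimes report something else, mostly with a low value. They report only what shows in the picture. A call takes as long as a camera call. They do not tell look-alikes from the thing itself.
- look_for(target, camera): "xyz" ([x, y, z] in mm, in the coordinates of the camera as it stood for that picture, good to about 4 mm: the middle of the surface that is visible of it).
- outline_of(target, camera): "mask" (420x560 bool, what is visible of it).
- pinpoint(target, camera): "xyz" ([x, y, z] in mm, in the coordinates of the camera as it stood for that picture, good to about 4 mm: a listed point, or the origin of a listed thing).
The state is a dict: "t": time; "qpos": joint angles; "qvel": joint speeds; "joint_torque": joint torques, N m; "ee_pos": TCP position; "orientation": TCP orientation; "ft_force": force on the tool from outside, world axes, zero at the start; "moment": the same for the moment, N m; "width": finger opening in mm; "grasp_force": force on a finger pad.
Only numpy, scipy, OpenCV 4.12 (cv2) and the standard library are available. Lean on these libraries where they do the work, as an engineer would, in place of code of your own. Each camera call takes 0.05 s, during which the arm holds its last target. There are 200 camera calls.

## Working session

There is one attempt and no reset: what is moved stays moved. The work goes in short steps, Python scripts to look and compute and a shell command to move; the robot and the scene stay as the last step left them, time stands still between calls to the robot, and variables do not carry over. Pictures are saved under pics/ and viewed, at most 14 in all, crops included, and the job is handed in when it is done.

```bash
mkdir -p pics
cat > h.py <<'E'
import numpy as np,cv2
from scipy.spatial.transform import Rotation as R
from workcell import *
def cam(n,obs=None):
    m=camera_model(n);K=np.array([[m['fx'],0,m['cx']],[0,m['fy'],m['cy']],[0,0,1]]);d=np.array(m['dist_coeffs'])
    if 'origin' in m:
        o=np.array(m['origin'],float);q=np.array(m['orientation'],float)
        Rm=R.from_rotvec(q).as_matrix() if q.shape==(3,) else (q if q.shape==(3,3) else R.from_quat(q).as_matrix())
    else:
        T=np.array(m['tool_from_camera']);Rt=R.from_rotvec(obs['orientation']).as_matrix()
        Rm=Rt@T[:3,:3];o=np.array(obs['ee_pos'])+Rt@T[:3,3]
    return K,d,Rm,o
def world(p,c): return c[2]@np.array(p)+c[3]
def pix(w,c):
    p=c[2].T@(np.array(w,float)-c[3]);return cv2.projectPoints(p.reshape(1,3),np.zeros(3),np.zeros(3),c[0],c[1])[0].ravel()
def ray(uv,c):
    x=cv2.undistortPoints(np.array(uv,float).reshape(1,1,2),c[0],c[1]).ravel();return c[2]@np.array([x[0],x[1],1.])
def atz(uv,z,c):
    r=ray(uv,c);return c[3]+r*(z-c[3][2])/r[2]
def tri(uvs,cs):
    A=np.zeros((3,3));b=np.zeros(3)
    for u,c in zip(uvs,cs):
        r=ray(u,c);r/=np.linalg.norm(r);P=np.eye(3)-np.outer(r,r);A+=P;b+=P@c[3]
    return np.linalg.solve(A,b)
def save(im,n): cv2.imwrite('pics/'+n,im[:,:,::-1])
E
python3 - <<'E'
from h import *
o=get_obs();print({k:np.round(v,3) for k,v in o.items()})
for n in('scene','top','wrist'):
    im=get_image(n);c=cam(n,o);save(im,n+'0.png');print(n,camera_model(n).get('orientation'),c[3].round(),c[0][0,0])
    for t in('tub','tub_catch','lid','lid_tab','board','king','queen','bishop','rook','tin','stapler'):
        try:
            print(t,[(world(r['xyz'],c).round().astype(int).tolist(),pix(world(r['xyz'],c),c).round().astype(int).tolist(),round(r['confidence'],2)) for r in pinpoint(t,n)])
        except Exception as e: print(t,e)
E
```

```text
{'t': np.float64(0.0), 'qpos': array([ 1.291,  0.424,  1.631,  0.   ,  1.089, -0.019]), 'qvel': array([ 0.001,  0.001, -0.   , -0.001, -0.002, -0.002]), 'joint_torque': array([ 1.0000e-03, -5.4462e+01, -2.7367e+01,  6.4000e-02,  2.3000e-02,
       -0.0000e+00]), 'ee_pos': array([160.972, 603.371, 240.628]), 'orientation': array([-4.080e-01, -3.115e+00,  2.000e-03]), 'ft_force': array([-0.057,  0.466, -0.488]), 'moment': array([0.029, 0.019, 0.   ]), 'grasp_force': np.float64(0.0), 'width': np.float64(87.975)}
scene [-0.99022993 -2.50439283  1.00384574] [1050.  520.  858.] 433.81576866131854
tub [([533, 396, 8], [425, 333], 0.37)]
tub_catch [([732, 33, 99], [241, 258], 0.94)]
lid [([546, -323, -4], [216, 174], 0.68), ([665, -321, 12], [182, 190], 0.15)]
lid_tab [([667, -322, 10], [182, 191], 0.89)]
board [([466, 307, 3], [409, 290], 0.82)]
king [([532, 397, 6], [426, 334], 0.66)]
queen []
bishop [([439, 98, -2], [348, 234], 0.81), ([675, 268, -1], [335, 336], 0.74)]
rook [([543, -325, 2], [217, 172], 0.6), ([373, 361, 15], [453, 278], 0.59)]
tin [([462, 312, 11], [413, 288], 0.58)]
st
[... 248 characters left out ...]
3, 35, 105], [259, 139], 0.9)]
lid [([541, -326, -1], [391, 215], 0.67)]
lid_tab [([664, -322, 12], [388, 170], 0.6)]
board [([464, 308, -1], [162, 247], 0.78)]
king [([535, 392, 5], [131, 222], 0.76)]
queen []
bishop [([674, 268, 2], [177, 171], 0.66), ([549, 235, 10], [188, 215], 0.62), ([444, 94, 1], [241, 253], 0.43), ([732, 32, 102], [260, 139], 0.15)]
rook [([378, 362, 7], [142, 280], 0.74), ([463, 304, 1], [163, 248], 0.39)]
tin [([458, 311, 9], [160, 249], 0.66)]
stapler [([726, -187, -5], [339, 151], 0.82)]
wrist None [ 83. 623. 384.] 357.2623900969831
tub []
tub_catch []
lid []
lid_tab []
board []
king []
queen []
bishop []
rook [([376, 358, 13], [142, 382], 0.7)]
tin []
stapler []
```

```bash
sleep 1; python3 -c "
import cv2,numpy as np
a=cv2.imread('pics/scene0.png');b=cv2.imread('pics/top0.png');print(a.shape)"
```

```text
(420, 560, 3)
```

View pics/scene0.png

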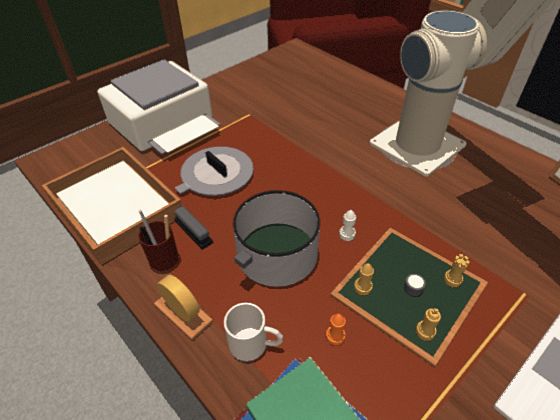

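View pics/top0.png

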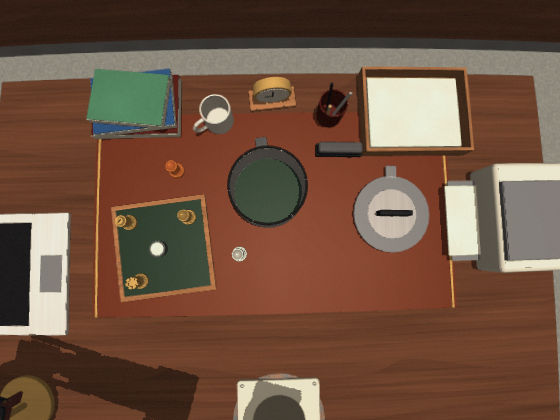

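The scene picture shows three brass pieces, at (366,278), (457,268) and (430,322). In the top picture they are at (186,216), (137,282) and (125,222). Possible confusions are:
- the white bishop, at scene (348,225) and top (239,254)
- the orange bishop, at scene (337,328) and top (174,168)
- the tin, at scene (415,284)

Next I'll check the brass pieces in a close crop.

Run:
```python
from h import *
a=cv2.imread('pics/scene0.png');b=cv2.imread('pics/top0.png')
def cr(im,x,y,w=24): return cv2.resize(im[y-w:y+w,x-w:x+w],(260,260),interpolation=cv2.INTER_CUBIC)
cv2.imwrite('pics/crop1.png',np.vstack([np.hstack([cr(a,366,278),cr(a,457,268),cr(a,430,322)]),np.hstack([cr(b,186,216),cr(b,137,282),cr(b,125,222)])]))
# brass drum/body blobs
cs,ct=cam('scene'),cam('top')
for nm,us,ut in(('A',(366,278),(186,216)),('B',(457,268),(137,282)),('C',(430,322),(125,222))): print(nm,tri([us,ut],[cs,ct]).round(1))
o=get_obs();Rt=R.from_rotvec(o['orientation']).as_matrix();print(Rt.round(3))
d=Rt.T@(np.array([549,235,150])-o['ee_pos']);print('delta tool/200',(d/200).round(2))
print(R.from_rotvec([0,0,0]).as_matrix()[0], camera_model('wrist')['tool_from_camera'])
```

```text
A [543.2 233.6  48. ]
B [375.3 358.8  52.9]
C [531.4 393.6  49. ]
[[-0.966  0.258 -0.   ]
 [ 0.258  0.966 -0.   ]
 [-0.    -0.    -1.   ]]
delta tool/200 [-2.35 -1.28  0.46]
[1. 0. 0.] [[ 1.48830188e-04 -9.56308794e-01 -2.92358459e-01  8.08799327e+01]
 [ 9.99999846e-01 -1.39041728e-05  5.54548169e-04 -1.13029760e+00]
 [-5.34384293e-04 -2.92358497e-01  9.56308645e-01 -1.43339412e+02]
 [ 0.00000000e+00  0.00000000e+00  0.00000000e+00  1.00000000e+00]]
```

View pics/crop1.png

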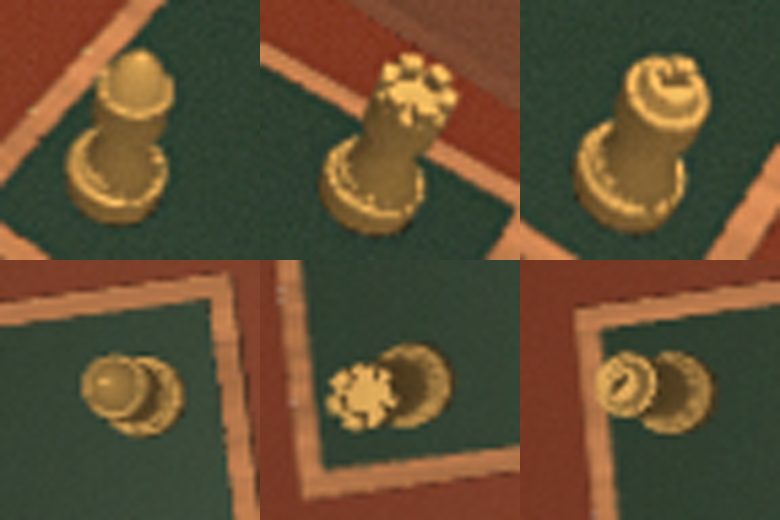

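The crop confirms bishop (A), rook (B, castellated) and king (C, with the cross). There is no queen. I'll move over the bishop.

```bash
python3 -m jog '-.78 -.42 0 0 0 0 -1;-.78 -.42 0 0 0 0 -1;-.78 -.42 0 0 0 0 -1;-.78 -.42 0 0 0 0 -1;-.78 -.42 0 0 0 0 -1;-.78 -.42 0 0 0 0 -1' ; python3 -m jog '-.78 -.42 0 0 0 0 -1;-.78 -.42 0 0 0 0 -1;-.78 -.42 0 0 0 0 -1;-.78 -.42 0 0 0 0 -1;-.78 -.42 0 0 0 0 -1;-.78 -.42 0 0 0 0 -1'; python3 -m jog '-.78 -.42 .2 0 0 0 -1;-.78 -.42 .2 0 0 0 -1;-.78 -.42 .2 0 0 0 -1;-.78 -.42 .2 0 0 0 -1;-.78 -.42 .2 0 0 0 -1;-.78 -.42 .2 0 0 0 -1;-.78 -.42 .2 0 0 0 -1;-.78 -.42 .2 0 0 0 -1'
cat >> h.py <<'E'
def go(w,yaw=None):
    o=get_obs();Rt=R.from_rotvec(o['orientation']).as_matrix()
    print('ee',o['ee_pos'].round(1),'t',round(float(o['t']),1),'w',round(float(o['width']),1),'F',np.round(o['ft_force'],1),'d/200',(Rt.T@(np.array(w)-o['ee_pos'])/200).round(3),'y-yaw',np.degrees(np.arctan2(Rt[1,1],Rt[0,1])).round(1),'q',np.round(o['qpos'],2))
E
python3 - <<'E'
from h import *
cs,ct=cam('scene'),cam('top')
for nm,us,ut in(('A',(366.9,269.7),(183.2,215.4)),('B',(462.2,260.6),(131.8,283.3)),('C',(433.3,314.6),(120.8,221.1))): print(nm,tri([us,ut],[cs,ct]).round(1))
o=get_obs();im=get_image('wrist');save(im,'w1.png');c=cam('wrist',o)
for f in(look_for,pinpoint):
  for r in f('bishop','wrist'): print(f.__name__,world(r['xyz'],c).round(1),r['confidence'])
go([547,235,76])
E
```

```text
t: 2.4
ee_pos: [290.5, 482.5, 241.6]
orientation: [-0.411, -3.114, -0.001]
ft_force: [-0.9, -0.2, -0.3]
width: 87.9
grasp_force: 0.0
t: 3.0
ee_pos: [418.8, 362.0, 241.3]
orientation: [-0.409, -3.114, -0.001]
ft_force: [-0.2, 0.6, -0.2]
width: 88.1
grasp_force: 0.0
t: 3.8
ee_pos: [547.4, 241.4, 201.8]
orientation: [0.405, 3.115, 0.001]
ft_force: [0.0, -0.0, -0.4]
width: 88.0
grasp_force: 0.0
A [543.1 232.8  78.5]
B [374.6 361.7  82.8]
C [531.7 393.3  78.5]
call [664.8 265.9  41.4] 0.92
call [535.7 232.7  79.6] 0.89
call [443.9 102.1  55.9] 0.84
call [663.8 101.1 120.3] 0.35
call [446.   94.   -2.1] 0.74
call [6.765e+02 2.705e+02 2.000e-01] 0.68
call [543.5 232.3  10.5] 0.62
ee [547.8 240.7 201.8] t 4.0 w 88.2 F [-0.4 -0.2 -0.4] d/200 [-0.003 -0.029  0.629] y-yaw 75.1 q [ 0.39  0.43  1.72  0.    0.99 -0.92]
```

View pics/w1.png

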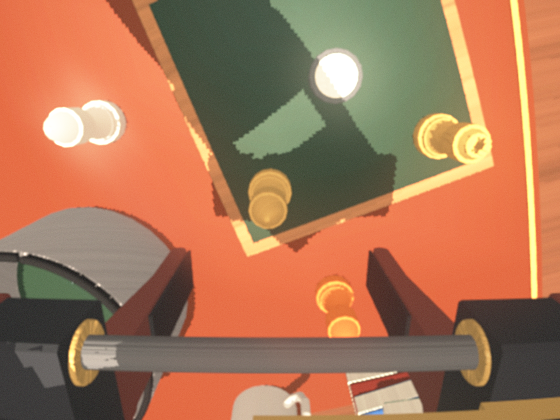

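The wrist picture shows the brass bishop at (268,200), the tin at (338,75) and the king at (455,140). The white decoy is at (85,125) and the orange one at (338,305). The bishop's foot at (543.5,233) agrees across the views and its height fits, so I'll grasp it.

```bash
python3 -m jog '.01 -.043 0 0 0 0 -1;.01 -.043 .2 0 0 0 -1;.01 -.043 .35 0 0 0 -1;.01 -.043 .5 0 0 0 -1;.01 -.043 .6 0 0 0 -1;.01 -.043 .63 0 0 0 -1;.01 -.043 .63 0 0 0 -1' ; python3 -m jog '0 0 0 0 0 0 1;0 0 0 0 0 0 1;0 0 0 0 0 0 1;0 0 0 0 0 0 1;0 0 0 0 0 0 1;0 0 0 0 0 0 1;0 0 0 0 0 0 1;0 0 0 0 0 0 1'; python3 -m jog '0 0 -.2 0 0 0 1;0 0 -.4 0 0 0 1;0 0 -.6 0 0 0 1;0 0 -.8 0 0 0 1;0 0 -.8 0 0 0 1;0 0 -.8 0 0 0 1'
python3 -c "
from h import *
go([611,14,236])"
```

```text
t: 4.65
ee_pos: [543.6, 231.5, 74.9]
orientation: [-0.409, -3.114, 0.001]
ft_force: [-0.3, 0.8, -0.2]
width: 88.0
grasp_force: 0.0
t: 5.45
ee_pos: [544.2, 232.0, 75.4]
orientation: [0.409, 3.115, 0.0]
ft_force: [0.0, 0.7, -0.6]
width: 29.4
grasp_force: 30.0
t: 6.05
ee_pos: [544.1, 231.9, 235.6]
orientation: [0.408, 3.114, 0.001]
ft_force: [-0.5, -0.3, -2.8]
width: 29.6
grasp_force: 30.0
ee [544.1 231.9 235.6] t 6.0 w 29.6 F [-0.5 -0.3 -2.8] d/200 [-0.604 -0.966 -0.002] y-yaw 75.1 q [ 0.38  0.38  1.71  0.    1.05 -0.93]
```

```bash
python3 -m jog '-.15 -.16 -.02 0 0 0 1;-.3 -.32 -.02 0 0 0 1;-.45 -.48 -.02 0 0 0 1;-.6 -.64 -.02 0 0 0 1;-.7 -.8 -.02 0 0 0 1;-.86 -.966 -.02 0 0 0 1;-.86 -.966 -.02 0 0 0 1;-.86 -.966 -.02 0 0 0 1'
python3 - <<'E'
from h import *
go([661,1,71])
ct=cam('top');cs=cam('scene')
for n,c in(('top',ct),('scene',cs)):
    im=get_image(n);save(im,n+'1.png')
    for t in('tub','tub_catch','king','rook'):
        print(n,t,[world(r['xyz'],c).round().tolist() for r in pinpoint(t,n)][:3])
o=get_obs();save(get_image('wrist'),'w2.png')
E
```

```text
t: 6.85
ee_pos: [659.3, -0.1, 236.3]
orientation: [-0.411, -3.11, 0.001]
ft_force: [-1.1, 1.2, -2.5]
width: 29.2
grasp_force: 30.0
ee [ 6.593e+02 -1.000e-01  2.363e+02] t 6.8 w 29.2 F [-1.1  1.2 -2.5] d/200 [-0.01   0.008  0.826] y-yaw 74.9 q [-0.02  0.48  1.55  0.    1.12 -1.33]
top tub []
top tub_catch []
top king [[535.0, 393.0, 9.0]]
top rook [[376.0, 359.0, 9.0], [463.0, 312.0, 10.0], [463.0, 309.0, 2.0]]
scene tub [[616.0, 15.0, -2.0]]
scene tub_catch []
scene king [[534.0, 395.0, 8.0]]
scene rook [[376.0, 361.0, 14.0]]
```

View pics/w2.png

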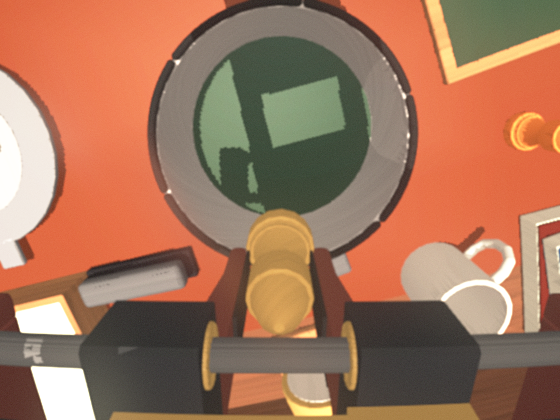

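The wrist picture shows the bishop held at (280,265) over the tub. The tub's rim spans columns 150 to 415, with its top at row 3. I'll fit the rim circle as a check on the placing point.

Run:
```python
from h import *
from scipy.optimize import least_squares
o=get_obs();c=cam('wrist',o)
P=np.array([atz(u,119,c)[:2] for u in((151,135),(416,122),(290,1),(177,58),(170,195),(408,170),(374,40),(375,228))]);print(P.round(0).tolist())
s=least_squares(lambda p:np.hypot(*(P-p[:2]).T)-p[2],[611,14,98],loss='soft_l1');print(s.x,s.fun.round(1))
go([s.x[0]+48,s.x[1]-13,71])
```

```text
[[581.0, -76.0], [621.0, 114.0], [521.0, 45.0], [535.0, -40.0], [627.0, -78.0], [655.0, 102.0], [559.0, 95.0], [695.0, 69.0]]
[613.44206034  16.34253586  96.47665395] [ 1.6  1.4  0.4 -0.2 -1.3 -0.9 -1.2  0.5]
ee [660.5   1.3 239.6] t 7.4 w 29.5 F [-0.3  0.2 -2.2] d/200 [-0.002  0.011  0.843] y-yaw 75.1 q [-0.02  0.48  1.55  0.    1.12 -1.33]
```

```bash
python3 -m jog '0 .01 .15 0 0 0 1;0 .01 .3 0 0 0 1;0 .01 .45 0 0 0 1;0 .01 .6 0 0 0 1;0 .01 .72 0 0 0 1;0 .01 .8 0 0 0 1;0 .01 .835 0 0 0 1;0 .01 .835 0 0 0 1' ; python3 -m jog '0 0 0 0 0 0 -.15;0 0 0 0 0 0 -.15;0 0 0 0 0 0 -.15;0 0 0 0 0 0 -.15;0 0 0 0 0 0 -.15'; python3 -m jog '0 0 -.2 0 0 0 -.15;0 0 -.4 0 0 0 -.15;0 0 -.6 0 0 0 -.15;0 0 -.83 0 0 0 -.15;0 0 -.83 0 0 0 -.15;0 0 -.83 0 0 0 -1'
python3 -c "
from h import *
go([531.7,393.5,240])"
```

```text
t: 8.2
ee_pos: [660.9, 2.9, 71.9]
orientation: [-0.408, -3.114, 0.0]
ft_force: [0.5, 0.0, -1.9]
width: 29.3
grasp_force: 30.0
t: 8.7
ee_pos: [661.3, 2.8, 73.0]
orientation: [0.408, 3.114, 0.0]
ft_force: [-0.2, -0.2, -0.2]
width: 50.3
grasp_force: 0.0
t: 9.3
ee_pos: [661.6, 2.8, 239.9]
orientation: [0.408, 3.112, 0.001]
ft_force: [0.5, 0.2, -1.1]
width: 55.2
grasp_force: 0.0
ee [661.6   2.8 239.9] t 9.3 w 55.2 F [ 0.5  0.2 -1.1] d/200 [ 1.131  1.72  -0.002] y-yaw 75.1 q [-0.01  0.48  1.55 -0.    1.12 -1.32]
```

Now I'll go to the king in two calls, then check its position before descending.

```bash
python3 -m jog '.13 .2 0 0 0 0 -1;.26 .4 0 0 0 0 -1;.4 .6 0 0 0 0 -1;.5 .75 0 0 0 0 -1;.56 .86 0 0 0 0 -1;.56 .86 0 0 0 0 -1' ; python3 -m jog '.13 .2 0 0 0 0 -1;.26 .4 0 0 0 0 -1;.4 .6 0 0 0 0 -1;.5 .75 .1 0 0 0 -1;.57 .86 .2 0 0 0 -1;.57 .86 .2 0 0 0 -1;.57 .86 .2 0 0 0 -1'
python3 - <<'E'
from h import *
o=get_obs();c=cam('wrist',o);im=get_image('wrist');save(im,'w3.png')
for t in('king','rook','bishop'):
  print('wrist',t,[(world(r['xyz'],c).round().tolist(),round(r['confidence'],2)) for r in pinpoint(t,'wrist')][:3])
ct=cam('top');get_image('top')
for t in('king','rook','bishop'): print('top',t,[(world(r['xyz'],ct).round().tolist(),round(r['confidence'],2)) for r in pinpoint(t,'top')][:4])
cs=cam('scene');get_image('scene')
for t in('king','rook','bishop'): print('scene',t,[(world(r['xyz'],cs).round().tolist(),round(r['confidence'],2)) for r in pinpoint(t,'scene')][:4])
go([532,393.5,76])
E
```

```text
t: 9.9
ee_pos: [595.2, 200.5, 236.3]
orientation: [-0.403, -3.112, 0.001]
ft_force: [1.2, -0.5, 0.1]
width: 87.9
grasp_force: 0.0
t: 10.6
ee_pos: [531.1, 392.3, 196.8]
orientation: [-0.407, -3.113, 0.004]
ft_force: [0.2, -0.5, 0.1]
width: 87.6
grasp_force: 0.0
wrist king [([538.0, 391.0, 11.0], 0.92)]
wrist rook [([376.0, 361.0, 15.0], 0.94)]
wrist bishop [([677.0, 268.0, 5.0], 0.6)]
top king [([533.0, 396.0, 6.0], 0.68)]
top rook [([375.0, 362.0, 9.0], 0.63)]
top bishop [([674.0, 270.0, 2.0], 0.79), ([734.0, 35.0, 102.0], 0.68), ([443.0, 94.0, -0.0], 0.64), ([664.0, 4.0, 5.0], 0.49)]
scene king [([531.0, 397.0, 6.0], 0.73)]
scene rook [([376.0, 358.0, 15.0], 0.77), ([543.0, -322.0, -0.0], 0.45)]
scene bishop [([677.0, 266.0, 1.0], 0.7), ([658.0, 3.0, 4.0], 0.69), ([441.0, 101.0, -1.0], 0.58)]
ee [531.5 393.4 198.6] t 11.2 w 88.0 F [-0.2 -0.3  0.5] d/200 [-0.002  0.001  0.613] y-yaw 75.0 q [ 0.62  0.52  1.58 -0.    1.04 -0.69]
```

```bash
python3 -m jog '-.01 0.005 0 0 0 0 -1;-.01 0.005 .2 0 0 0 -1;-.01 0.005 .35 0 0 0 -1;-.01 0.005 .5 0 0 0 -1;-.01 0.005 .58 0 0 0 -1;-.01 0.005 .61 0 0 0 -1;-.01 0.005 .61 0 0 0 -1' ; python3 -m jog '0 0 0 0 0 0 1;0 0 0 0 0 0 1;0 0 0 0 0 0 1;0 0 0 0 0 0 1;0 0 0 0 0 0 1;0 0 0 0 0 0 1;0 0 0 0 0 0 1;0 0 0 0 0 0 1'; python3 -m jog '0 0 -.2 0 0 0 1;0 0 -.4 0 0 0 1;0 0 -.6 0 0 0 1;0 0 -.82 0 0 0 1;0 0 -.82 0 0 0 1;0 0 -.82 0 0 0 1'
python3 -c "
from h import *
go([613.4,16.3,240])"
```

```text
t: 11.9
ee_pos: [533.6, 393.9, 76.1]
orientation: [-0.408, -3.114, 0.001]
ft_force: [0.4, -0.9, 0.9]
width: 87.8
grasp_force: 0.0
t: 12.7
ee_pos: [533.5, 393.8, 76.3]
orientation: [-0.408, -3.115, 0.0]
ft_force: [-0.8, -0.0, 0.2]
width: 29.5
grasp_force: 30.0
t: 13.3
ee_pos: [533.6, 393.9, 240.9]
orientation: [0.408, 3.114, 0.001]
ft_force: [0.3, 0.5, -2.7]
width: 29.5
grasp_force: 30.0
ee [533.6 393.9 240.9] t 13.3 w 29.5 F [ 0.3  0.5 -2.7] d/200 [-0.872 -1.722  0.003] y-yaw 75.1 q [ 0.62  0.48  1.54 -0.    1.12 -0.69]
```

```bash
python3 -m jog '-.1 -.2 0 0 0 0 1;-.2 -.4 0 0 0 0 1;-.3 -.6 0 0 0 0 1;-.38 -.75 0 0 0 0 1;-.43 -.86 0 0 0 0 1;-.43 -.86 0 0 0 0 1' ; python3 -m jog '-.1 -.2 0 0 0 0 1;-.2 -.4 0 0 0 0 1;-.3 -.6 0 0 0 0 1;-.38 -.75 0 0 0 0 1;-.43 -.86 0 0 0 0 1;-.43 -.86 0 0 0 0 1;-.43 -.86 0 0 0 0 1'
python3 - <<'E'
from h import *
o=get_obs();c=cam('wrist',o);im=get_image('wrist');save(im,'w4.png')
for t in('king','bishop'):
  print('wrist',t,[(world(r['xyz'],c).round().tolist(),round(r['confidence'],2)) for r in pinpoint(t,'wrist')][:3])
go([613.4,16.3,72])
E
```

```text
t: 13.9
ee_pos: [571.3, 202.2, 237.6]
orientation: [-0.413, -3.11, 0.005]
ft_force: [-0.0, 0.4, -3.2]
width: 29.6
grasp_force: 30.0
t: 14.6
ee_pos: [610.2, 17.7, 238.6]
orientation: [-0.409, -3.112, -0.0]
ft_force: [-0.3, 0.3, -2.5]
width: 29.1
grasp_force: 30.0
wrist king [([615.0, 18.0, 175.0], 0.69)]
wrist bishop []
ee [610.5  18.6 239.6] t 14.8 w 29.3 F [ 0.8 -0.3 -2. ] d/200 [-0.018 -0.007  0.838] y-yaw 75.1 q [ 0.01  0.41  1.66  0.    1.08 -1.3 ]
```

View pics/w4.png

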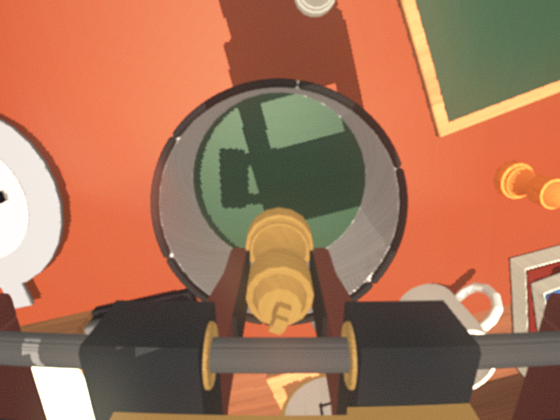

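The wrist picture shows the king held upright at (280,260), over the middle of the tub. I'll lower it.

```bash
python3 -m jog '0 0 .15 0 0 0 1;0 0 .3 0 0 0 1;0 0 .45 0 0 0 1;0 0 .6 0 0 0 1;0 0 .72 0 0 0 1;0 0 .8 0 0 0 1;0 0 .835 0 0 0 1;0 0 .835 0 0 0 1' ; python3 -m jog '0 0 0 0 0 0 -.15;0 0 0 0 0 0 -.15;0 0 0 0 0 0 -.15;0 0 0 0 0 0 -.15;0 0 0 0 0 0 -.15'; python3 -m jog '0 0 -.2 0 0 0 -.15;0 0 -.4 0 0 0 -.15;0 0 -.6 0 0 0 -.15;0 0 -.83 0 0 0 -.15;0 0 -.83 0 0 0 -.15;0 0 -.83 0 0 0 -1'
python3 - <<'E'
from h import *
go([375.5,360.5,240])
for n in('top','scene'):
    c=cam(n);get_image(n)
    for t in('king','rook','bishop','tin'): print(n,t,[(world(r['xyz'],c).round().tolist(),round(r['confidence'],2)) for r in pinpoint(t,n)][:4])
E
```

```text
t: 15.55
ee_pos: [610.8, 17.7, 72.8]
orientation: [-0.407, -3.114, 0.0]
ft_force: [0.0, -0.6, -2.9]
width: 29.5
grasp_force: 30.0
t: 16.05
ee_pos: [611.4, 17.1, 73.9]
orientation: [0.409, 3.114, 0.0]
ft_force: [0.1, 0.2, -0.3]
width: 50.6
grasp_force: 0.0
t: 16.65
ee_pos: [611.6, 17.2, 240.8]
orientation: [0.408, 3.112, 0.001]
ft_force: [-0.3, 0.8, -0.5]
width: 55.7
grasp_force: 0.0
ee [611.6  17.2 240.8] t 16.6 w 55.7 F [-0.3  0.8 -0.5] d/200 [1.583e+00 1.354e+00 1.000e-03] y-yaw 75.1 q [ 0.01  0.4   1.66 -0.    1.07 -1.3 ]
top king [([613.0, 19.0, 0.0], 0.59)]
top rook [([377.0, 362.0, 11.0], 0.54), ([458.0, 309.0, 2.0], 0.33)]
top bishop [([673.0, 270.0, 4.0], 0.55), ([612.0, 15.0, -4.0], 0.19)]
top tin [([462.0, 310.0, 10.0], 0.72)]
scene king [([612.0, 20.0, -3.0], 0.79)]
scene rook [([374.0, 363.0, 14.0], 0.83), ([462.0, 310.0, 0.0], 0.19)]
scene bishop [([678.0, 264.0, 0.0], 0.93), ([438.0, 98.0, -1.0], 0.73), ([661.0, 5.0, 6.0], 0.45), ([665.0, -323.0, 12.0], 0.45)]
scene tin [([545.0, -322.0, 0.0], 0.73), ([462.0, 311.0, 13.0], 0.58)]
```

```bash
python3 -m jog '.17 .14 0 0 0 0 -1;.34 .28 0 0 0 0 -1;.5 .42 0 0 0 0 -1;.65 .55 0 0 0 0 -1;.79 .68 0 0 0 0 -1;.79 .68 0 0 0 0 -1' ; python3 -m jog '.17 .14 0 0 0 0 -1;.34 .28 0 0 0 0 -1;.5 .42 0 0 0 0 -1;.65 .55 .1 0 0 0 -1;.79 .68 .2 0 0 0 -1;.79 .68 .2 0 0 0 -1;.79 .68 .2 0 0 0 -1'
python3 - <<'E'
from h import *
go([375.5,361.5,76])
o=get_obs();c=cam('wrist',o);im=get_image('wrist')
print('wrist',[(world(r['xyz'],c).round().tolist(),round(r['confidence'],2)) for r in pinpoint('rook','wrist')][:3])
c=cam('top');get_image('top');print('top',[(world(r['xyz'],c).round().tolist(),round(r['confidence'],2)) for r in pinpoint('rook','top')][:3])
E
```

```text
t: 17.75
ee_pos: [491.3, 192.0, 239.3]
orientation: [-0.402, -3.115, -0.001]
ft_force: [0.3, 0.7, 0.7]
width: 87.9
grasp_force: 0.0
t: 18.45
ee_pos: [376.0, 361.4, 199.0]
orientation: [-0.406, -3.115, 0.002]
ft_force: [0.6, 0.1, 0.1]
width: 88.0
grasp_force: 0.0
ee [376.  361.4 199. ] t 18.4 w 88.0 F [0.6 0.1 0.1] d/200 [0.002 0.    0.615] y-yaw 75.2 q [ 0.74  0.33  1.89 -0.    0.92 -0.57]
wrist [([376.0, 358.0, 15.0], 0.66)]
top [([375.0, 365.0, 11.0], 0.67)]
```

```bash
python3 -m jog '0 0 .15 0 0 0 -1;0 0 .3 0 0 0 -1;0 0 .45 0 0 0 -1;0 0 .55 0 0 0 -1;0 0 .615 0 0 0 -1;0 0 .615 0 0 0 -1' ; python3 -m jog '0 0 0 0 0 0 1;0 0 0 0 0 0 1;0 0 0 0 0 0 1;0 0 0 0 0 0 1;0 0 0 0 0 0 1;0 0 0 0 0 0 1;0 0 0 0 0 0 1;0 0 0 0 0 0 1'; python3 -m jog '0 0 -.2 0 0 0 1;0 0 -.4 0 0 0 1;0 0 -.6 0 0 0 1;0 0 -.82 0 0 0 1;0 0 -.82 0 0 0 1;0 0 -.82 0 0 0 1'
python3 -c "
from h import *
go([565,30,240])"
```

```text
t: 19.25
ee_pos: [376.0, 360.5, 75.4]
orientation: [-0.41, -3.113, 0.003]
ft_force: [-0.3, -1.1, 0.9]
width: 88.2
grasp_force: 0.0
t: 20.05
ee_pos: [375.8, 361.4, 76.4]
orientation: [-0.408, -3.115, 0.0]
ft_force: [0.0, 0.9, 0.8]
width: 29.5
grasp_force: 30.0
t: 20.65
ee_pos: [375.9, 361.5, 240.8]
orientation: [0.408, 3.114, 0.002]
ft_force: [-0.3, -0.2, -3.3]
width: 29.3
grasp_force: 30.0
ee [375.9 361.5 240.8] t 20.6 w 29.3 F [-0.3 -0.2 -3.3] d/200 [-1.341 -1.358  0.003] y-yaw 75.1 q [ 0.74  0.27  1.86 -0.    1.01 -0.57]
```

```bash
python3 -m jog '-.16 -.16 0 0 0 0 1;-.32 -.32 0 0 0 0 1;-.48 -.48 0 0 0 0 1;-.6 -.6 0 0 0 0 1;-.665 -.68 0 0 0 0 1;-.665 -.68 0 0 0 0 1' ; python3 -m jog '-.16 -.16 0 0 0 0 1;-.32 -.32 0 0 0 0 1;-.48 -.48 0 0 0 0 1;-.6 -.6 0 0 0 0 1;-.665 -.68 0 0 0 0 1;-.665 -.68 0 0 0 0 1;-.665 -.68 0 0 0 0 1'
python3 - <<'E'
from h import *
go([563,30,72])
o=get_obs();c=cam('wrist',o);im=get_image('wrist');save(im,'w5.png')
for t in('king','bishop','rook'):
  print('wrist',t,[(world(r['xyz'],c).round().tolist(),round(r['confidence'],2)) for r in pinpoint(t,'wrist')][:3])
E
```

```text
t: 21.25
ee_pos: [468.9, 193.2, 237.9]
orientation: [-0.413, -3.111, 0.004]
ft_force: [-0.1, 0.5, -2.3]
width: 29.4
grasp_force: 30.0
t: 21.95
ee_pos: [561.6, 30.7, 238.7]
orientation: [-0.409, -3.111, 0.0]
ft_force: [-0.0, 1.4, -3.2]
width: 29.1
grasp_force: 30.0
ee [561.6  30.7 238.7] t 21.9 w 29.1 F [-0.   1.4 -3.2] d/200 [-0.01  -0.001  0.833] y-yaw 75.0 q [ 0.03  0.34  1.77  0.    1.04 -1.28]
wrist king [([665.0, -324.0, 7.0], 0.75)]
wrist bishop [([445.0, 93.0, -3.0], 0.91), ([674.0, 269.0, 1.0], 0.66)]
wrist rook [([559.0, 33.0, 177.0], 0.73)]
```

```bash
python3 -m jog '0 0 .15 0 0 0 1;0 0 .3 0 0 0 1;0 0 .45 0 0 0 1;0 0 .6 0 0 0 1;0 0 .72 0 0 0 1;0 0 .8 0 0 0 1;0 0 .832 0 0 0 1;0 0 .832 0 0 0 1' ; python3 -m jog '0 0 0 0 0 0 -.15;0 0 0 0 0 0 -.15;0 0 0 0 0 0 -.15;0 0 0 0 0 0 -.15;0 0 0 0 0 0 -.15'; python3 -m jog '0 0 -.2 0 0 0 -.15;0 0 -.4 0 0 0 -.15;0 0 -.6 0 0 0 -.15;0 0 -.8 0 0 0 -.15;.2 .2 -.8 0 0 0 -.15;.4 .4 -.8 0 0 0 -1;.5 .5 -.8 0 0 0 -1;.5 .5 -.8 0 0 0 -1'
python3 - <<'E'
from h import *
go([541,-326,240])
o=get_obs();cw=cam('wrist',o);im=get_image('wrist');save(im,'w6.png')
for n in('top','scene'):
    c=cam(n);im=get_image(n);save(im,n+'3.png')
    for t in('king','rook','bishop','queen','lid','lid_tab','tub','tub_catch'): print(n,t,[(world(r['xyz'],c).round(1).tolist(),round(r['confidence'],2)) for r in pinpoint(t,n)][:4])
E
```

```text
t: 22.95
ee_pos: [562.2, 30.7, 73.4]
orientation: [-0.407, -3.114, 0.0]
ft_force: [0.8, -0.2, -2.2]
width: 29.5
grasp_force: 30.0
t: 23.45
ee_pos: [563.1, 30.1, 74.5]
orientation: [0.409, 3.114, 0.0]
ft_force: [0.5, -0.1, -0.5]
width: 50.6
grasp_force: 0.0
t: 24.25
ee_pos: [489.5, 155.5, 234.2]
orientation: [-0.402, -3.115, -0.001]
ft_force: [0.2, -0.2, 0.5]
width: 71.4
grasp_force: 0.0
ee [489.5 155.5 234.2] t 24.2 w 71.4 F [ 0.2 -0.2  0.5] d/200 [-0.861 -2.263 -0.031] y-yaw 75.3 q [ 0.28  0.27  1.88  0.    0.99 -1.03]
top king [([611.4, 18.8, -0.2], 0.63)]
top rook [([561.4, 30.6, 0.6], 0.76)]
top bishop [([663.7, 4.2, 4.5], 0.56), ([673.4, 269.1, 0.8], 0.47), ([441.9, 94.5, 0.2], 0.41)]
top queen []
top lid [([540.3, -324.2, -0.9], 0.77)]
top lid_tab [([660.5, -322.5, 12.6], 0.76)]
top tub [([613.2, 12.0, -1.8], 0.85)]
top tub_catch [([733.1, 34.3, 101.9], 0.63)]
scene king [([613.0, 20.4, 1.5], 0.77), ([723.5, -183.0, 3.7], 0.72), ([560.5, 31.5, 5.7], 0.47)]
scene rook [([542.7, -323.8, 1.3], 0.72), ([563.9, 33.9, 8.6], 0.7), ([610.1, 19.0, -0.8], 0.52)]
scene bishop [([677.9, 267.8, 0.6], 0.67), ([560.0, 30.9, 6.2], 0.65), ([443.1, 98.7, -2.9], 0.56), ([461.9, 312.4, 12.1], 0.53)]
scene queen [([661.5, 1.6, 3.9], 0.15)]
scene lid [([544.9, -323.7, 0.6], 0.7)]
scene lid_tab [([665.0, -320.0, 11.5], 0.7)]
scene tub [([615.7, 15.6, -1.8], 0.73)]
scene tub_catch [([732.0, 34.4, 99.1], 0.59)]
```

View pics/top3.png

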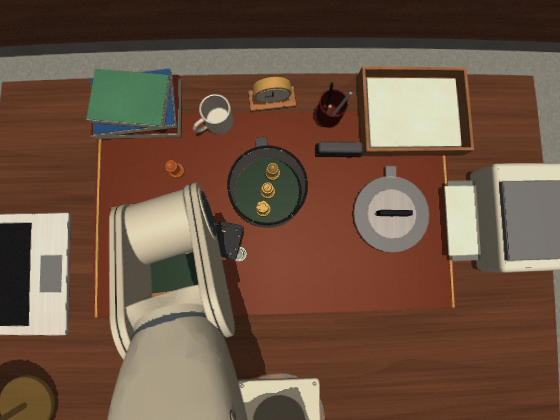

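The top picture shows bishop, king and rook upright in the tub at (273,171), (267,189) and (263,209). The lid is at (391,214) with its tab at (391,171), and the tub's catch is at (261,141). I'll go over the lid and turn the tool by about +74°.

```bash
python3 -m jog '-.08 -.2 0 0 0 0 -1;-.16 -.4 0 0 0 0 -1;-.23 -.6 0 0 0 0 -1;-.287 -.75 0 0 0 0 -1;-.287 -.75 0 0 0 0 -1' ; python3 -m jog '-.08 -.2 0 0 0 0 -1;-.16 -.4 0 0 0 0 -1;-.23 -.6 0 0 0 0 -1;-.287 -.75 0 0 0 0 -1;-.287 -.75 0 0 0 0 -1';python3 -m jog '-.08 -.2 0 0 0 0 -1;-.16 -.4 0 0 0 0 -1;-.23 -.6 0 0 0 0 -1;-.287 -.75 0 0 0 0 -1;-.287 -.75 0 0 0 0 -1'; python3 -m jog '0 0 0 0 0 .25 -1;0 0 0 0 0 .5 -1;0 0 0 0 0 .75 -1;0 0 0 0 0 1 -1;0 0 0 0 0 1 -1'; python3 -m jog '0 0 0 0 0 .25 -1;0 0 0 0 0 .5 -1;0 0 0 0 0 .75 -1;0 0 0 0 0 1 -1;0 0 0 0 0 1 -1';python3 -m jog '0 0 0 0 0 .25 -1;0 0 0 0 0 .46 -1;0 0 0 0 0 .46 -1;0 0 0 0 0 .46 -1'
python3 - <<'E'
from h import *
go([542.5,-324.5,150])
o=get_obs();cw=cam('wrist',o);im=get_image('wrist');save(im,'w7.png')
for t in('lid','lid_tab'): print(t,[(world(r['xyz'],cw).round(1).tolist(),round(r['confidence'],2)) for r in pinpoint(t,'wrist')][:4])
E
```

```text
t: 25.7
ee_pos: [509.1, -10.2, 234.1]
orientation: [0.414, 3.114, -0.001]
ft_force: [0.9, 0.1, -0.7]
width: 88.0
grasp_force: 0.0
t: 26.2
ee_pos: [526.1, -169.4, 234.0]
orientation: [0.413, 3.113, -0.001]
ft_force: [-0.2, 0.3, -0.5]
width: 88.1
grasp_force: 0.0
t: 26.7
ee_pos: [543.0, -328.7, 233.8]
orientation: [0.412, 3.114, -0.001]
ft_force: [0.0, 0.6, -0.5]
width: 87.8
grasp_force: 0.0
t: 27.2
ee_pos: [542.6, -324.4, 233.9]
orientation: [-1.2, -2.902, -0.001]
ft_force: [0.6, -0.6, -0.0]
width: 87.9
grasp_force: 0.0
t: 27.7
ee_pos: [542.5, -325.3, 233.9]
orientation: [-1.907, -2.496, -0.0]
ft_force: [0.0, -0.2, -0.1]
width: 87.4
grasp_force: 0.0
t: 28.1
ee_pos: [542.3, -326.1, 233.9]
orientation: [-2.189, -2.253, 0.0]
ft_force: [-0.3, 0.4, -0.5]
width: 87.7
grasp_force: 0.0
ee [ 542.3 -326.1  233.9] t 28.1 w 87.7 F [-0.3  0.4 -0.5] d/200 [0.008 0.001 0.42 ] y-yaw 1.6 q [-0.56  0.44  1.62  0.    1.08 -0.59]
lid [([539.8, -323.9, -0.9], 0.66)]
lid_tab [([661.0, -324.7, 10.4], 0.94)]
```

View pics/w7.png

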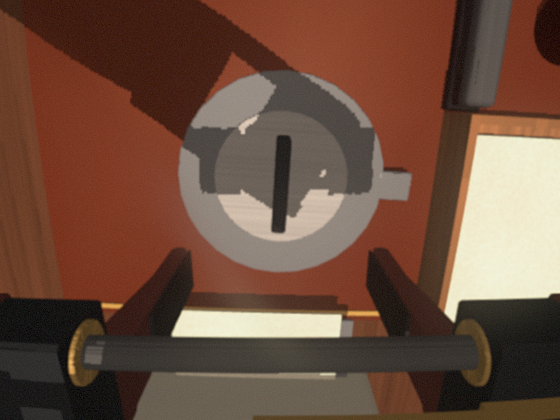

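The wrist picture shows the lid circle with left edge (179,168), right edge (383,172), top (281,70) and bottom (281,271). The handle runs from (284,137) to (279,231), and the tab ends at (410,186).

Run:
```python
from h import *
o=get_obs();c=cam('wrist',o)
L=[atz(u,16,c)[:2] for u in((179,168),(383,172),(281,70),(281,271))]
print(np.round(L,0).tolist()); cen=np.array([(L[0]+L[1])[0]/2,(L[2]+L[3])[1]/2]);print(cen)
t=atz((410,186),19,c)[:2]; print('tab',t, np.degrees(np.arctan2(*(t-cen)[::-1])),np.linalg.norm(t-cen))
h1,h2=atz((284,137),59,c)[:2],atz((279,231),59,c)[:2];print('handle',h1,h2,(h1+h2)/2,np.degrees(np.arctan2(*(h1-h2)[::-1]))-90)
# outline-based handle/lid angle from masks
r=outline_of('lid','wrist');print(len(r))
im=cv2.imread('pics/w7.png');g=cv2.cvtColor(im,cv2.COLOR_BGR2GRAY)
b=np.zeros_like(g);b[125:245,265:300]=(g[125:245,265:300]<45)
n,l,s,ce=cv2.connectedComponentsWithStats(b);k=1+np.argmax(s[1:,4]);ys,xs=np.nonzero(l==k)
rect=cv2.minAreaRect(np.c_[xs,ys].astype(np.float32));print(s[k],rect)
p=cv2.boxPoints(rect);print(np.round([atz(q,59,c)[:2] for q in p],1).tolist())
```

```text
[[438.0, -315.0], [649.0, -314.0], [541.0, -218.0], [546.0, -429.0]]
[ 543.43249948 -323.77782874]
tab [ 677.61958707 -327.63026827] -1.6444794794109543 134.24237694000703
handle [ 544.62006699 -277.55863547] [ 542.43671585 -365.68693508] [ 543.52839142 -321.62278528] -1.4191947570179906
1
[ 273  136   18   91 1065] ((281.00225830078125, 180.96681213378906), (13.70291519165039, 90.53236389160156), 3.814074993133545)
[[534.9, -360.5], [538.6, -276.3], [550.6, -276.8], [547.8, -361.1]]
```

```bash
python3 -m jog '.018 .006 .1 0 0 .11 -1;.018 .006 .3 0 0 .11 -1;.018 .006 .5 0 0 .11 -1;.018 .006 .65 0 0 .11 -1;.018 .006 .8 0 0 .11 -1;.018 .006 .9 0 0 .11 -1;.018 .006 .95 0 0 .11 -1;.018 .006 .95 0 0 .11 -1' ; python3 -m jog '0 0 0 0 0 0 1;0 0 0 0 0 0 1;0 0 0 0 0 0 1;0 0 0 0 0 0 1;0 0 0 0 0 0 1;0 0 0 0 0 0 1;0 0 0 0 0 0 1;0 0 0 0 0 0 1'; python3 -c "
from h import *
go([614,15,300])"; python3 -m jog '0 0 -.2 0 0 0 1;0 0 -.4 0 0 0 1;0 0 -.6 0 0 0 1;0 0 -.8 0 0 0 1;0 0 -1 0 0 0 1;0 0 -1 0 0 0 1;0 0 -1 0 0 0 1'
python3 -c "
from h import *
go([614,15,300])"
```

```text
t: 29.1
ee_pos: [542.7, -322.7, 42.7]
orientation: [-2.258, -2.181, 0.001]
ft_force: [0.1, -0.4, -0.7]
width: 87.4
grasp_force: 0.0
t: 29.9
ee_pos: [543.4, -323.1, 44.0]
orientation: [-2.261, -2.181, 0.0]
ft_force: [-0.8, 0.2, -0.3]
width: 27.4
grasp_force: 0.0
ee [ 543.4 -323.1   44. ] t 29.9 w 27.4 F [-0.8  0.2 -0.3] d/200 [ 1.702  0.293 -1.28 ] y-yaw -2.0 q [-0.56  0.7   1.7   0.    0.74 -0.52]
t: 30.6
ee_pos: [543.6, -323.2, 244.9]
orientation: [2.259, 2.18, 0.001]
ft_force: [-0.3, -0.1, 0.5]
width: 0.4
grasp_force: 0.0
ee [ 543.6 -323.2  244.9] t 30.6 w 0.4 F [-0.3 -0.1  0.5] d/200 [ 1.702  0.292 -0.277] y-yaw -2.0 q [-0.56  0.43  1.61 -0.    1.1  -0.52]
```

The fingers had not finished closing when I lifted, so they missed the handle. I'll reopen and look again.

```bash
python3 -m jog '0 0 0 0 0 0 -1;0 0 0 0 0 0 -1;0 0 0 0 0 0 -1;0 0 0 0 0 0 -1;0 0 0 0 0 0 -1;0 0 0 0 0 0 -1;0 0 0 0 0 0 -1;0 0 0 0 0 0 -1'
python3 - <<'E'
from h import *
go([543.5,-322.5,44])
o=get_obs();c=cam('wrist',o);im=get_image('wrist');save(im,'w8.png')
for t in('lid','lid_tab'): print(t,[(world(r['xyz'],c).round(1).tolist(),round(r['confidence'],2)) for r in pinpoint(t,'wrist')][:4])
g=cv2.cvtColor(im,cv2.COLOR_RGB2GRAY);b=np.zeros_like(g);b[110:250,250:315]=(g[110:250,250:315]<45)
n,l,s,ce=cv2.connectedComponentsWithStats(b);k=1+np.argmax(s[1:,4]);ys,xs=np.nonzero(l==k)
rect=cv2.minAreaRect(np.c_[xs,ys].astype(np.float32));print(s[k],rect)
p=cv2.boxPoints(rect);print(np.round([atz(q,59,c)[:2] for q in p],1).tolist())
E
```

```text
t: 31.4
ee_pos: [543.4, -323.1, 244.0]
orientation: [2.261, 2.181, 0.0]
ft_force: [0.3, 0.3, -0.1]
width: 61.0
grasp_force: 0.0
ee [ 543.4 -323.1  244. ] t 31.4 w 61.0 F [ 0.3  0.3 -0.1] d/200 [0.003 0.    1.   ] y-yaw -2.0 q [-0.56  0.43  1.61  0.    1.1  -0.52]
lid [([540.9, -319.4, -0.8], 0.56)]
lid_tab [([660.7, -326.8, 4.6], 0.73)]
[272 138  14  87 958] ((278.5, 181.0), (86.0, 13.0), 90.0)
[[538.0, -276.0], [549.8, -276.4], [547.2, -359.0], [534.6, -358.5]]
```

View pics/w8.png

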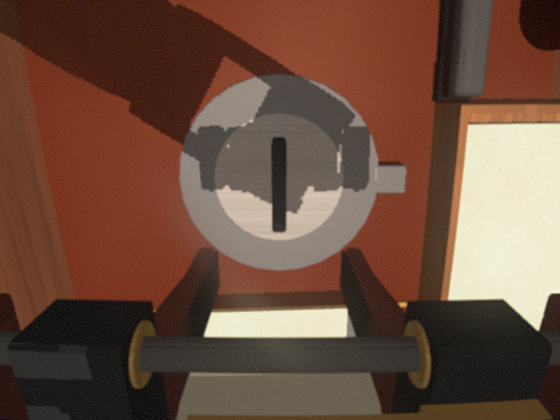

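The lid has not moved, and its handle, at (279,184), is square to the tool. I'll regrasp with a longer close and check the width before lifting.

```bash
python3 -m jog '.01 0 .15 0 0 0 -1;.01 0 .3 0 0 0 -1;.01 0 .5 0 0 0 -1;.01 0 .65 0 0 0 -1;.01 0 .8 0 0 0 -1;.01 0 .9 0 0 0 -1;.01 0 1 0 0 0 -1;.01 0 1 0 0 0 -1' ; python3 -m jog '0 0 0 0 0 0 1;0 0 0 0 0 0 1;0 0 0 0 0 0 1;0 0 0 0 0 0 1;0 0 0 0 0 0 1;0 0 0 0 0 0 1;0 0 0 0 0 0 1;0 0 0 0 0 0 1'; python3 -m jog '0 0 0 0 0 0 1;0 0 0 0 0 0 1;0 0 0 0 0 0 1;0 0 0 0 0 0 1;0 0 0 0 0 0 1'
```

```text
t: 32.35
ee_pos: [541.8, -320.1, 41.3]
orientation: [-2.257, -2.178, 0.002]
ft_force: [0.5, 0.0, 0.1]
width: 87.5
grasp_force: 0.0
t: 33.15
ee_pos: [543.4, -321.1, 44.0]
orientation: [-2.261, -2.181, 0.0]
ft_force: [-0.3, 0.1, 0.2]
width: 27.3
grasp_force: 0.0
t: 33.65
ee_pos: [543.3, -321.0, 43.9]
orientation: [-2.26, -2.181, 0.0]
ft_force: [-0.6, -0.5, 0.8]
width: 13.7
grasp_force: 30.0
```

Gripped at 13.7 mm. Lifting now, then I'll measure where the lid sits in the gripper.

```bash
python3 -m jog '0 0 -.1 0 0 0 1;0 0 -.3 0 0 0 1;0 0 -.5 0 0 0 1;0 0 -.7 0 0 0 1;0 0 -.9 0 0 0 1;0 0 -.9 0 0 0 1;0 0 -.9 0 0 0 1;0 0 -.9 0 0 0 1'
python3 - <<'E'
from h import *
go([614,15,230])
o=get_obs();c=cam('wrist',o);im=get_image('wrist');save(im,'w9.png');Rt=R.from_rotvec(o['orientation']).as_matrix()
for n in('wrist','top','scene'):
    c=cam(n,o)
    if n!='wrist':get_image(n)
    for t in('lid','lid_tab'): print(n,t,[((Rt.T@(world(r['xyz'],c)-o['ee_pos'])).round(1).tolist(),round(r['confidence'],2)) for r in pinpoint(t,n)][:2])
E
```

```text
t: 34.45
ee_pos: [542.3, -320.3, 221.9]
orientation: [-2.258, -2.179, 0.001]
ft_force: [0.1, 0.3, -3.7]
width: 13.8
grasp_force: 30.0
ee [ 542.3 -320.3  221.9] t 34.5 w 13.8 F [ 0.1  0.3 -3.7] d/200 [ 1.688  0.298 -0.039] y-yaw -2.0 q [-0.55  0.45  1.63  0.    1.06 -0.52]
wrist lid [([1.1, -3.5, 44.2], 0.63)]
wrist lid_tab [([0.6, 119.9, 38.4], 0.9)]
top lid [([-1.7, -1.2, 44.7], 0.86), ([340.6, 59.5, 223.1], 0.69)]
top lid_tab []
scene lid [([-3.7, -0.7, 41.8], 0.94)]
scene lid_tab [([1.1, 126.6, 29.8], 0.77)]
```

View pics/w9.png

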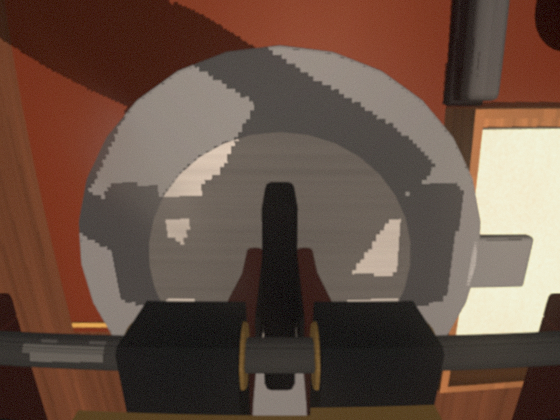

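The wrist picture shows the lid held level. Its top edge is at (280,47), left edge at (80,235) and right edge at (479,240), and the tab end is at (529,262).

Run:
```python
from h import *
from scipy.optimize import least_squares
o={'ee_pos':np.zeros(3),'orientation':np.zeros(3)};c=cam('wrist',o)
U=((280,47),(200,61),(128,109),(94,165),(80,235),(356,59),(425,107),(461,160),(479,240))
P=np.array([atz(u,25,c)[:2] for u in U])
s=least_squares(lambda p:np.hypot(*(P-p[:2]).T)-106,[0,0]);print(s.x,s.fun.round(1))
t=np.mean([atz(u,25,c)[:2] for u in((529,237),(524,287))],0);print('tab end mid',t,np.degrees(np.arctan2(*(t-s.x)[::-1])))
```

```text
[-3.87534198 -0.81388354] [ 0.3  0.6  0.4 -1.2 -1.7  1.1 -0.5 -1.4 -1.1]
tab end mid [ -2.05398884 132.52590912] 89.21741772455549
```

```bash
python3 -m jog '.15 .03 0 0 0 0 1;.3 .06 0 0 0 0 1;.45 .09 0 0 0 0 1;.6 .12 0 0 0 0 1;.75 .147 0 0 0 0 1;.85 .147 0 0 0 0 1;.85 .147 0 0 0 0 1;.85 .147 0 0 0 0 1' ; python3 -m jog '.15 .03 0 0 0 0 1;.3 .06 0 0 0 0 1;.45 .09 0 0 0 0 1;.6 .12 0 0 0 0 1;.75 .147 0 0 0 0 1;.85 .147 0 0 0 0 1;.85 .147 0 0 0 0 1;.85 .147 0 0 0 0 1' ; python3 -m jog '0 0 0 0 0 -.1 1;0 0 0 0 0 -.2 1;0 0 0 0 0 -.3 1;0 0 0 0 0 -.37 1;0 0 0 0 0 -.37 1;0 0 0 0 0 -.37 1'
python3 - <<'E'
from h import *
go([613.2,18.3,160])
o=get_obs();ims=[]
for n in('top','scene','wrist'):
    im=get_image(n);save(im,n+'10.png');c=cam(n,o)
    for t in('lid','lid_tab','tub','tub_catch'): print(n,t,[(world(r['xyz'],c).round(1).tolist(),round(r['confidence'],2)) for r in pinpoint(t,n)][:2])
    ims.append(im)
a=cv2.resize(ims[0][100:250,200:340],(373,400),interpolation=cv2.INTER_CUBIC);b=cv2.resize(ims[1][150:310,170:340],(425,400),interpolation=cv2.INTER_CUBIC)
save(np.hstack([a,b]),'cmb10.png')
E
```

```text
t: 35.7
ee_pos: [579.0, -152.1, 224.1]
orientation: [2.259, 2.183, -0.0]
ft_force: [-0.2, 0.1, -1.8]
width: 14.1
grasp_force: 30.0
t: 36.5
ee_pos: [614.5, 15.7, 223.9]
orientation: [2.26, 2.181, -0.001]
ft_force: [0.4, -0.7, -3.2]
width: 13.9
grasp_force: 30.0
t: 37.1
ee_pos: [614.4, 15.3, 224.0]
orientation: [2.042, 2.387, -0.0]
ft_force: [0.0, 0.0, -3.1]
width: 14.1
grasp_force: 30.0
ee [614.4  15.3 224. ] t 37.1 w 14.1 F [ 0.   0.  -3.1] d/200 [ 0.016 -0.004  0.32 ] y-yaw 8.9 q [ 0.01  0.43  1.67 -0.    1.05 -0.15]
top lid []
top lid_tab []
top tub [([461.9, 307.6, 1.6], 0.49)]
top tub_catch []
scene lid [([614.5, 11.7, 181.4], 0.83)]
scene lid_tab [([733.9, 35.8, 189.6], 0.72)]
scene tub [([614.4, 16.1, -4.2], 0.87), ([467.0, 306.3, 1.3], 0.63)]
scene tub_catch [([732.2, 30.3, 101.9], 0.94)]
wrist lid [([609.3, 15.5, 178.3], 0.62)]
wrist lid_tab [([732.0, 31.7, 192.1], 0.78)]
wrist tub []
wrist tub_catch []
```

View pics/cmb10.png

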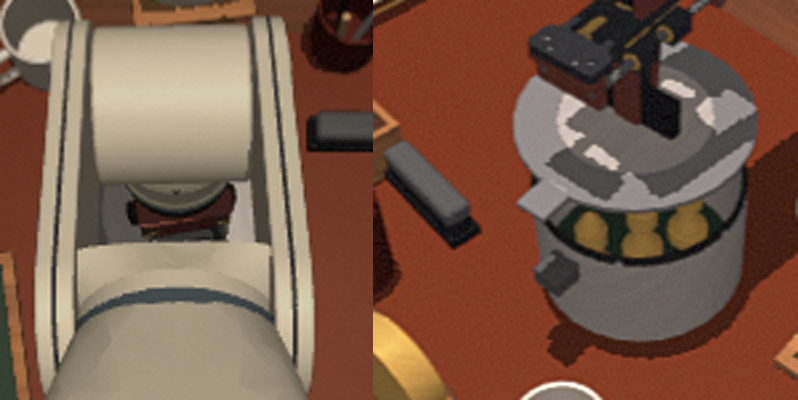

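The combined crop shows the lid level above the tub, its tab at (545,203) over the catch at (557,270), and all three pieces inside. I'll shift about 3 mm and lower it in stages.

```bash
python3 -m jog '.018 -.003 .05 0 0 0 1;.018 -.003 .12 0 0 0 1;.018 -.003 .2 0 0 0 1;.018 -.003 .25 0 0 0 1;.018 -.003 .25 0 0 0 1;.018 -.003 .25 0 0 0 1'; python3 -m jog '0 0 .02 0 0 0 1;0 0 .035 0 0 0 1;0 0 .035 0 0 0 1'; python3 -m jog '0 0 .015 0 0 0 1;0 0 .03 0 0 0 1;0 0 .03 0 0 0 1;0 0 .03 0 0 0 1'; python3 -m jog '0 0 .01 0 0 0 1;0 0 .01 0 0 0 1;0 0 .01 0 0 0 1'
```

```text
t: 38.45
ee_pos: [613.1, 20.1, 173.6]
orientation: [-2.039, -2.39, 0.001]
ft_force: [0.4, -0.4, -2.5]
width: 13.9
grasp_force: 30.0
t: 38.75
ee_pos: [613.1, 20.1, 166.9]
orientation: [-2.039, -2.39, 0.0]
ft_force: [-0.2, 1.1, -3.5]
width: 13.9
grasp_force: 30.0
t: 39.15
ee_pos: [613.1, 20.1, 160.9]
orientation: [-2.039, -2.39, 0.0]
ft_force: [-0.4, -0.1, -3.4]
width: 13.9
grasp_force: 30.0
t: 39.45
ee_pos: [613.2, 20.1, 158.9]
orientation: [2.039, 2.39, -0.0]
ft_force: [-0.3, -0.5, -3.4]
width: 14.1
grasp_force: 30.0
```

```bash
python3 -m jog '0 0 .01 0 0 0 1;0 0 .01 0 0 0 1;0 0 .01 0 0 0 1'; python3 -m jog '0 0 .007 0 0 0 1;0 0 .007 0 0 0 1;0 0 .007 0 0 0 1'; python3 -m jog '0 0 .005 0 0 0 1;0 0 .005 0 0 0 1;0 0 .005 0 0 0 1'
python3 - <<'E'
from h import *
go([613.2,18.3,155])
o=get_obs();c=cam('scene');im=get_image('scene')
for t in('lid','lid_tab','tub','tub_catch'): print(t,[(world(r['xyz'],c).round(1).tolist(),round(r['confidence'],2)) for r in pinpoint(t,'scene')][:2])
E
```

```text
t: 39.75
ee_pos: [613.1, 20.1, 156.9]
orientation: [-2.039, -2.39, 0.0]
ft_force: [-0.6, 0.3, -2.7]
width: 14.0
grasp_force: 30.0
t: 40.05
ee_pos: [613.2, 20.1, 155.5]
orientation: [-2.039, -2.39, 0.0]
ft_force: [0.1, 1.1, -3.1]
width: 14.0
grasp_force: 30.0
t: 40.35
ee_pos: [613.3, 20.1, 154.9]
orientation: [2.039, 2.39, 0.0]
ft_force: [-0.4, 0.0, 1.3]
width: 14.0
grasp_force: 30.0
ee [613.3  20.1 154.9] t 40.4 w 14.0 F [-0.4  0.   1.3] d/200 [-0.009 -0.002 -0.001] y-yaw 9.1 q [ 0.01  0.51  1.71  0.    0.91 -0.14]
lid [([613.0, 17.5, 111.9], 0.85)]
lid_tab [([735.0, 40.2, 121.0], 0.91)]
tub [([615.0, 16.5, -4.1], 0.91)]
tub_catch [([729.5, 32.2, 103.2], 0.63), ([735.6, 40.3, 123.5], 0.16)]
```

Run:
```python
from h import *
c=cam('scene');T,C=[],[]
for i in range(6):
    im=get_image('scene')
    for t,L in(('lid_tab',T),('tub_catch',C)):
        r=pinpoint(t,'scene')
        if r: L.append(world(r[0]['xyz'],c))
print(np.round(T,0).tolist(),np.round(C,0).tolist(),np.median(T,0).round(1),np.median(C,0).round(1))
cen=np.array([613.5,16]);
for a in(6,9,12): 
    d=np.array([np.cos(np.radians(a)),np.sin(np.radians(a))]);print(a,pix([*(cen+120*d),101],c).round(1),pix([*(cen+135*d),123],c).round(1))
x,y=pix([733,35,110],c).astype(int);print(x,y)
save(cv2.resize(im[y-35:y+35,x-45:x+45],(771,600),interpolation=cv2.INTER_CUBIC),'tab.png');print(x-45,y-35)
```

```text
[[735.0, 40.0, 122.0], [734.0, 42.0, 123.0], [734.0, 41.0, 122.0], [737.0, 38.0, 123.0], [737.0, 41.0, 124.0], [736.0, 43.0, 121.0]] [[731.0, 32.0, 98.0], [728.0, 33.0, 100.0], [731.0, 31.0, 100.0], [617.0, 13.0, -1.0], [731.0, 34.0, 98.0], [733.0, 28.0, 98.0]] [735.8  40.9 122.5] [730.9  31.5  98.3]
6 [239.  256.5] [233.1 254.5]
9 [241.1 258. ] [235.5 256.2]
12 [243.3 259.4] [238.1 257.8]
240 255
195 220
```

View pics/tab.png

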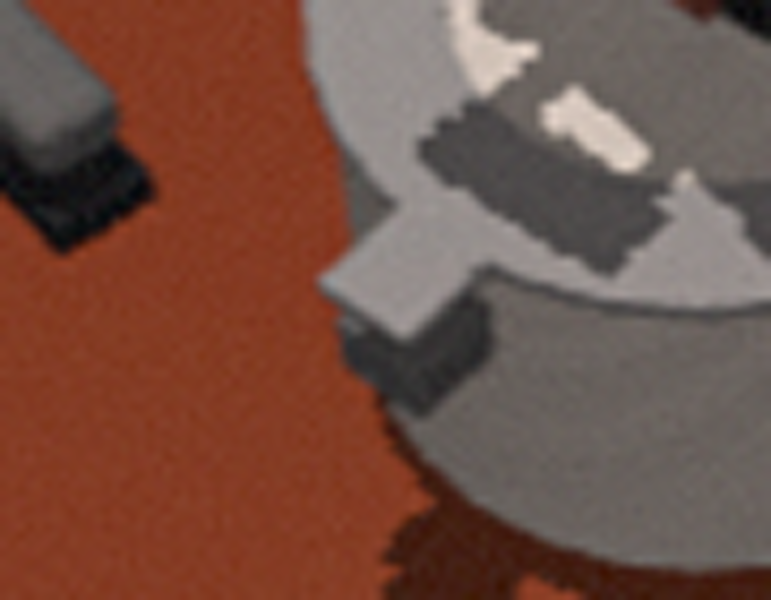

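The crop shows the tab's outer corners at (320,280) and (405,342). Below it the catch spans columns 345 to 492, with its near bottom corner at (415,415). I'll fit both angles with the camera model.

Run:
```python
from h import *
c=cam('scene')
def P(a,r,t,z,cen=(613.5,16)):
    a=np.radians(a);d=np.array([np.cos(a),np.sin(a)]);n=np.array([-d[1],d[0]])
    return ((pix([*(np.array(cen)+r*d+t*n),z],c)-[195,220])*8.57).round(0)
for a in(6,8,10,12,14): print(a,'tab',P(a,135,-15,130),P(a,135,15,130),P(a,106,15,130),'catch',P(a,128,-15,101),P(a,128,15,101),P(a,128,15,89),P(a,100,15,101))
```

```text
6 tab [282. 247.] [367. 310.] [450. 240.] catch [313. 301.] [397. 364.] [400. 392.] [474. 296.]
8 tab [294. 258.] [383. 319.] [462. 246.] catch [324. 312.] [411. 372.] [414. 400.] [486. 302.]
10 tab [306. 269.] [398. 327.] [475. 252.] catch [336. 322.] [426. 379.] [429. 407.] [497. 307.]
12 tab [320. 279.] [415. 335.] [488. 257.] catch [348. 331.] [441. 386.] [444. 415.] [509. 312.]
14 tab [333. 289.] [431. 342.] [501. 262.] catch [360. 341.] [456. 393.] [459. 421.] [522. 317.]
```

The tab appears about 5 mm counter-clockwise of the catch. I'll raise the lid slightly, turn it about 2° clockwise, shift 1.4 mm and re-measure.

```bash
python3 -m jog '0 0 -.02 0 0 0 1;-.007 0 -.02 0 0 .067 1;-.007 0 -.02 0 0 .067 1;-.007 0 -.02 0 0 .067 1;-.007 0 0 0 0 .067 1;-.007 0 0 0 0 .067 1;-.007 0 0 0 0 .067 1'
python3 - <<'E'
from h import *
go([613.2,18.3,155])
c=cam('scene');T,C=[],[];acc=0
for i in range(4):
    im=get_image('scene');acc=acc+im.astype(float)/4
    for t,L in(('lid_tab',T),('tub_catch',C)):
        r=pinpoint(t,'scene')
        if r: L.append(world(r[0]['xyz'],c))
print(np.median(T,0).round(1),np.median(C,0).round(1))
save(cv2.resize(acc.astype(np.uint8)[220:290,195:285],(771,600),interpolation=cv2.INTER_CUBIC),'tab2.png')
E
```

```text
t: 42.2
ee_pos: [613.6, 18.7, 154.8]
orientation: [2.08, 2.354, 0.0]
ft_force: [-1.1, -0.1, 1.3]
width: 13.8
grasp_force: 30.0
ee [613.6  18.7 154.8] t 42.2 w 13.8 F [-1.1 -0.1  1.3] d/200 [-0.002 -0.002 -0.001] y-yaw 7.1 q [ 0.01  0.51  1.71 -0.    0.91 -0.11]
[735.3  38.  123.9] [732.9  33.5  99.5]
```

View pics/tab2.png

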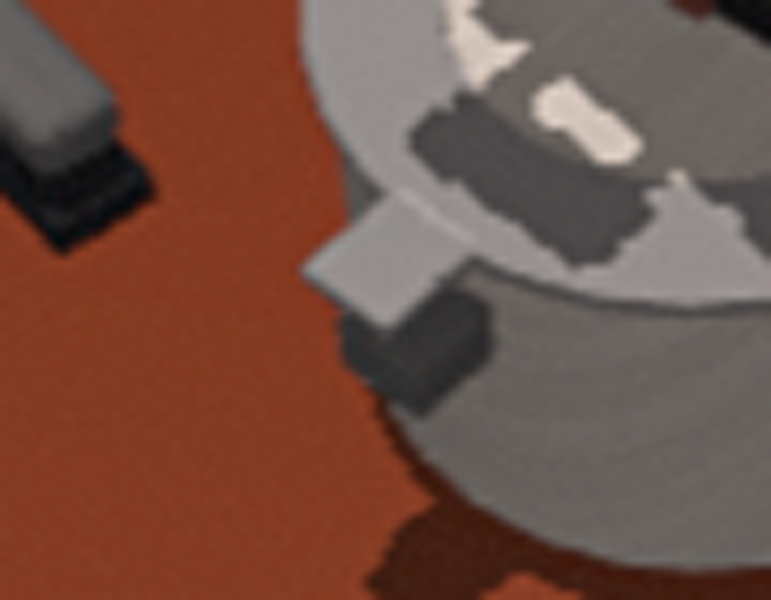

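The crop now shows the tab, corners (302,270) and (387,328), lying over the catch at columns 345–492. The fit gives about 8.5–9° for both. I'll release, rise, and take a quick look.

```bash
python3 -m jog '0 0 0 0 0 0 -1;0 0 0 0 0 0 -1;0 0 0 0 0 0 -1;0 0 0 0 0 0 -1;0 0 0 0 0 0 -1;0 0 0 0 0 0 -1;0 0 0 0 0 0 -1'; python3 -m jog '0 0 -.1 0 0 0 -1;0 0 -.2 0 0 0 -1;0 0 -.3 0 0 0 -1;0 0 -.45 0 0 0 1;0 0 -.45 0 0 0 1;0 0 -.45 0 0 0 1;0 0 -.45 0 0 0 1;0 0 -.45 0 0 0 1'; python3 -m jog '0 .15 0 0 0 0 1;0 .3 0 0 0 0 1;0 .48 0 0 0 0 1;0 .48 0 0 0 0 1;0 .48 0 0 0 0 1;0 .48 0 0 0 0 1;0 .48 0 0 0 0 1'
python3 - <<'E'
from h import *
go([613.6,15.8,155])
o=get_obs()
for n in('scene','wrist','top'):
    c=cam(n,o);im=get_image(n);save(im,n+'11.png')
    for t in('lid','lid_tab','tub','tub_catch'): print(n,t,[(world(r['xyz'],c).round(1).tolist(),round(r['confidence'],2)) for r in pinpoint(t,n)][:2])
E
```

```text
t: 43.5
ee_pos: [613.4, 18.7, 154.6]
orientation: [-2.081, -2.354, 0.0]
ft_force: [-0.2, 0.4, -0.6]
width: 66.3
grasp_force: 0.0
t: 44.3
ee_pos: [612.7, 18.7, 243.3]
orientation: [-2.08, -2.353, 0.002]
ft_force: [-0.4, 0.3, 0.5]
width: 51.1
grasp_force: 0.0
t: 45.0
ee_pos: [707.6, 30.3, 244.4]
orientation: [-2.08, -2.353, 0.001]
ft_force: [-0.5, -0.6, -0.6]
width: 0.5
grasp_force: 0.0
ee [707.6  30.3 244.4] t 45.0 w 0.5 F [-0.5 -0.6 -0.6] d/200 [-0.014 -0.475  0.447] y-yaw 7.0 q [ 0.03  0.54  1.42 -0.    1.17 -0.1 ]
scene lid [([612.9, 16.6, 113.4], 0.79)]
scene lid_tab [([737.2, 35.4, 120.2], 0.95)]
scene tub [([614.0, 17.0, -3.9], 0.65)]
scene tub_catch [([732.3, 33.7, 99.0], 0.89), ([721.1, -186.6, 4.0], 0.68)]
wrist lid [([608.6, 16.8, 107.4], 0.67)]
wrist lid_tab [([729.6, 33.4, 121.8], 0.82)]
wrist tub []
wrist tub_catch [([730.4, 31.5, 95.4], 0.73)]
top lid []
top lid_tab []
top tub []
top tub_catch []
```

Tab and catch agree within about 2 mm in both views. Now I'll press point 0.

```bash
python3 -m jog '0 0 .15 0 0 0 1;0 0 .3 0 0 0 1;0 0 .42 0 0 0 1;0 0 .46 0 0 0 1;0 0 .46 0 0 0 1'; python3 -m jog '0 0 .02 0 0 0 1;0 0 .03 0 0 0 1;0 0 .03 0 0 0 1'; python3 -m jog '0 0 .01 0 0 0 1;0 0 .02 0 0 0 1;0 0 .02 0 0 0 1';  python3 -m jog '0 0 .01 0 0 0 1;0 0 .01 0 0 0 1;0 0 .01 0 0 0 1'
```

```text
t: 46.25
ee_pos: [708.1, 30.5, 151.4]
orientation: [-2.08, -2.353, 0.002]
ft_force: [-1.2, 0.2, 0.2]
width: 0.2
grasp_force: 0.0
t: 46.55
ee_pos: [709.8, 30.5, 148.8]
orientation: [2.079, 2.352, 0.003]
ft_force: [-1.0, 0.5, 3.0]
width: 0.7
grasp_force: 1.7
t: 46.85
ee_pos: [710.3, 30.6, 145.9]
orientation: [2.079, 2.351, 0.005]
ft_force: [-1.3, -0.1, 10.0]
width: 0.3
grasp_force: 5.2
t: 47.15
ee_pos: [710.6, 30.6, 144.2]
orientation: [2.078, 2.351, 0.006]
ft_force: [-2.2, 0.1, 11.4]
width: 0.3
grasp_force: 5.7
```

```bash
python3 -m jog '0 0 .01 0 0 0 1;0 0 .02 0 0 0 1;0 0 .02 0 0 0 1'; python3 -m jog '0 0 .01 0 0 0 1;0 0 .02 0 0 0 1;0 0 .02 0 0 0 1;0 0 .02 0 0 0 1'
```

```text
t: 47.45
ee_pos: [711.1, 30.6, 141.6]
orientation: [2.078, 2.35, 0.007]
ft_force: [-4.6, 0.2, 19.1]
width: 0.1
grasp_force: 8.9
t: 47.85
ee_pos: [711.3, 30.7, 141.2]
orientation: [2.077, 2.35, 0.008]
ft_force: [-13.6, 0.8, 40.6]
width: 0.5
grasp_force: 18.8
```

Point 0 is home: the tip stopped at z 122, the flush height, under 40 N. On to point 1.

```bash
python3 -m jog '0 0 -.1 0 0 0 1;0 0 -.14 0 0 0 1;.2 -.12 -.14 0 0 0 1;.411 -.2525 -.14 0 0 0 1;.411 -.2525 -.14 0 0 0 1;.411 -.2525 -.08 0 0 0 1;.411 -.2525 -.06 0 0 0 1;.411 -.2525 -.06 0 0 0 1'; python3 -m jog '0 0 .015 0 0 0 1;0 0 .03 0 0 0 1;0 0 .03 0 0 0 1'; python3 -m jog '0 0 .01 0 0 0 1;0 0 .015 0 0 0 1;0 0 .015 0 0 0 1';  python3 -m jog '0 0 .005 0 0 0 1;0 0 .01 0 0 0 1;0 0 .01 0 0 0 1'
```

```text
t: 48.65
ee_pos: [650.0, 106.1, 144.5]
orientation: [2.082, 2.352, 0.004]
ft_force: [-0.4, 4.2, 5.7]
width: 0.2
grasp_force: 2.6
t: 48.95
ee_pos: [650.2, 106.0, 141.4]
orientation: [2.083, 2.352, 0.005]
ft_force: [-9.2, 5.9, 26.7]
width: 0.3
grasp_force: 12.9
t: 49.25
ee_pos: [650.1, 106.0, 140.9]
orientation: [2.083, 2.352, 0.005]
ft_force: [-16.8, 4.5, 43.6]
width: 0.5
grasp_force: 21.8
t: 49.55
ee_pos: [650.1, 106.0, 140.7]
orientation: [2.082, 2.351, 0.005]
ft_force: [-21.4, 3.5, 56.8]
width: 0.7
grasp_force: 28.3
```

```bash
python3 -m jog '0 0 -.1 0 0 0 1;0 0 -.14 0 0 0 1;0 -.24 -.14 0 0 0 1;-.0135 -.4825 -.14 0 0 0 1;-.0135 -.4825 -.14 0 0 0 1;-.0135 -.4825 -.1 0 0 0 1;-.0135 -.4825 -.065 0 0 0 1;-.0135 -.4825 -.065 0 0 0 1'; python3 -m jog '0 0 .015 0 0 0 1;0 0 .03 0 0 0 1;0 0 .03 0 0 0 1';  python3 -m jog '0 0 .005 0 0 0 1;0 0 .01 0 0 0 1;0 0 .01 0 0 0 1'
```

```text
t: 50.35
ee_pos: [554.5, 91.1, 145.3]
orientation: [2.081, 2.353, 0.0]
ft_force: [0.4, -0.5, 0.5]
width: 0.4
grasp_force: 0.0
t: 50.65
ee_pos: [554.4, 91.3, 142.0]
orientation: [2.08, 2.353, 0.001]
ft_force: [-3.2, -1.7, 15.2]
width: 0.5
grasp_force: 7.6
t: 50.95
ee_pos: [554.4, 91.3, 141.3]
orientation: [2.079, 2.353, 0.001]
ft_force: [-8.6, -3.1, 28.5]
width: 0.5
grasp_force: 14.3
```

```bash
python3 -m jog '0 0 -.1 0 0 0 1;0 0 -.14 0 0 0 1;-.2 -.12 -.14 0 0 0 1;-.4245 -.2295 -.14 0 0 0 1;-.4245 -.2295 -.14 0 0 0 1;-.4245 -.2295 -.1 0 0 0 1;-.4245 -.2295 -.05 0 0 0 1;-.4245 -.2295 -.05 0 0 0 1'; python3 -m jog '0 0 .015 0 0 0 1;0 0 .03 0 0 0 1;0 0 .03 0 0 0 1';  python3 -m jog '0 0 .005 0 0 0 1;0 0 .01 0 0 0 1;0 0 .01 0 0 0 1';  python3 -m jog '0 0 .005 0 0 0 1;0 0 .01 0 0 0 1;0 0 .01 0 0 0 1'
```

```text
t: 51.75
ee_pos: [517.3, 2.4, 146.7]
orientation: [-2.078, -2.353, 0.003]
ft_force: [0.9, -0.6, -0.9]
width: 0.3
grasp_force: 0.0
t: 52.05
ee_pos: [517.8, 2.3, 143.0]
orientation: [-2.079, -2.354, 0.001]
ft_force: [-5.2, 0.5, 10.4]
width: 0.3
grasp_force: 5.1
t: 52.35
ee_pos: [517.9, 2.1, 141.9]
orientation: [-2.079, -2.355, 0.0]
ft_force: [-7.6, 0.2, 19.5]
width: 0.3
grasp_force: 9.4
t: 52.65
ee_pos: [517.9, 2.0, 141.1]
orientation: [2.079, 2.355, -0.0]
ft_force: [-11.4, -0.5, 30.7]
width: 0.6
grasp_force: 15.9
```

```bash
python3 -m jog '0 0 -.1 0 0 0 1;0 0 -.14 0 0 0 1;-.2 .12 -.14 0 0 0 1;-.411 .253 -.14 0 0 0 1;-.411 .253 -.14 0 0 0 1;-.411 .253 -.1 0 0 0 1;-.411 .253 -.055 0 0 0 1;-.411 .253 -.055 0 0 0 1'; python3 -m jog '0 0 .015 0 0 0 1;0 0 .03 0 0 0 1;0 0 .03 0 0 0 1';  python3 -m jog '0 0 .005 0 0 0 1;0 0 .01 0 0 0 1;0 0 .01 0 0 0 1';  python3 -m jog '0 0 .005 0 0 0 1;0 0 .01 0 0 0 1;0 0 .01 0 0 0 1'
```

```text
t: 53.45
ee_pos: [576.2, -72.7, 147.5]
orientation: [-2.077, -2.352, 0.003]
ft_force: [0.0, -0.0, -0.4]
width: 0.3
grasp_force: 0.1
t: 53.75
ee_pos: [577.7, -73.3, 144.0]
orientation: [-2.079, -2.354, 0.001]
ft_force: [-3.8, 1.6, 6.5]
width: 0.0
grasp_force: 3.0
t: 54.05
ee_pos: [577.7, -73.4, 143.0]
orientation: [-2.08, -2.354, 0.001]
ft_force: [-6.3, 2.5, 14.2]
width: 0.5
grasp_force: 7.4
t: 54.35
ee_pos: [577.8, -73.4, 141.8]
orientation: [-2.08, -2.354, -0.0]
ft_force: [-7.0, 1.1, 21.5]
width: 0.7
grasp_force: 10.4
```

```bash
python3 -m jog '0 0 .005 0 0 0 1;0 0 .01 0 0 0 1;0 0 .01 0 0 0 1';python3 -m jog '0 0 -.1 0 0 0 1;0 0 -.14 0 0 0 1;0 .24 -.14 0 0 0 1;.0135 .4825 -.14 0 0 0 1;.0135 .4825 -.14 0 0 0 1;.0135 .4825 -.1 0 0 0 1;.0135 .4825 -.055 0 0 0 1;.0135 .4825 -.055 0 0 0 1'; python3 -m jog '0 0 .015 0 0 0 1;0 0 .03 0 0 0 1;0 0 .03 0 0 0 1';  python3 -m jog '0 0 .005 0 0 0 1;0 0 .01 0 0 0 1;0 0 .01 0 0 0 1';  python3 -m jog '0 0 .005 0 0 0 1;0 0 .01 0 0 0 1;0 0 .01 0 0 0 1'
```

```text
t: 54.65
ee_pos: [578.1, -73.3, 140.9]
orientation: [2.08, 2.354, 0.001]
ft_force: [-11.1, 3.3, 30.8]
width: 0.4
grasp_force: 14.9
t: 55.45
ee_pos: [671.1, -59.4, 146.2]
orientation: [-2.079, -2.351, 0.004]
ft_force: [0.0, 0.3, -0.6]
width: 0.3
grasp_force: 0.0
t: 55.75
ee_pos: [673.3, -59.5, 142.4]
orientation: [-2.081, -2.353, 0.0]
ft_force: [0.1, 0.6, -0.4]
width: 0.5
grasp_force: 0.0
t: 56.05
ee_pos: [673.8, -59.5, 141.3]
orientation: [2.08, 2.353, 0.0]
ft_force: [-1.8, -0.1, 3.3]
width: 0.4
grasp_force: 2.0
t: 56.35
ee_pos: [673.9, -59.5, 141.0]
orientation: [2.08, 2.353, 0.001]
ft_force: [-6.6, 0.4, 15.0]
width: 0.6
grasp_force: 8.2
```

Point 5 is already down, so I'll seat it firmly and then make a second round starting at point 0.

```bash
python3 -m jog '0 0 .01 0 0 0 1;0 0 .015 0 0 0 1;0 0 .015 0 0 0 1';python3 -m jog '0 0 -.1 0 0 0 1;0 0 -.14 0 0 0 1;.2 .12 -.14 0 0 0 1;.4245 .229 -.14 0 0 0 1;.4245 .229 -.14 0 0 0 1;.4245 .229 -.1 0 0 0 1;.4245 .229 -.045 0 0 0 1;.4245 .229 -.045 0 0 0 1'; python3 -m jog '0 0 .015 0 0 0 1;0 0 .03 0 0 0 1;0 0 .03 0 0 0 1';  python3 -m jog '0 0 .005 0 0 0 1;0 0 .01 0 0 0 1;0 0 .01 0 0 0 1'; python3 -c "
from h import *
go([709,30.4,141])"
```

```text
t: 56.65
ee_pos: [673.9, -59.5, 140.8]
orientation: [2.08, 2.353, 0.001]
ft_force: [-15.7, 1.0, 34.8]
width: 0.6
grasp_force: 17.7
t: 57.45
ee_pos: [706.7, 29.1, 141.7]
orientation: [-2.08, -2.35, 0.005]
ft_force: [0.3, 0.1, -0.8]
width: 0.4
grasp_force: 0.0
t: 57.75
ee_pos: [708.2, 29.2, 141.0]
orientation: [-2.082, -2.352, 0.002]
ft_force: [-9.4, -1.3, 15.5]
width: 0.7
grasp_force: 8.1
t: 58.05
ee_pos: [708.2, 29.2, 140.9]
orientation: [2.082, 2.353, -0.001]
ft_force: [-13.4, -1.2, 27.0]
width: 0.4
grasp_force: 13.7
ee [708.2  29.2 140.9] t 58.0 w 0.4 F [-13.4  -1.2  27. ] d/200 [ 0.006  0.005 -0.001] y-yaw 7.0 q [ 0.02  0.65  1.49 -0.    1.   -0.1 ]
```

Point 0 is firm with no travel. I'll make the second round over points 1, 2, 3 and 4.

```bash
python3 -m jog '0 0 -.1 0 0 0 1;0 0 -.14 0 0 0 1;.2 -.12 -.14 0 0 0 1;.411 -.2525 -.14 0 0 0 1;.411 -.2525 -.14 0 0 0 1;.411 -.2525 -.06 0 0 0 1;.411 -.2525 -.02 0 0 0 1;.411 -.2525 -.01 0 0 0 1'; python3 -m jog '0 0 0 0 0 0 1;0 0 0 0 0 0 1';python3 -m jog '0 0 -.1 0 0 0 1;0 0 -.14 0 0 0 1;0 -.24 -.14 0 0 0 1;-.0135 -.4825 -.14 0 0 0 1;-.0135 -.4825 -.14 0 0 0 1;-.0135 -.4825 -.06 0 0 0 1;-.0135 -.4825 -.02 0 0 0 1;-.0135 -.4825 -.01 0 0 0 1'; python3 -m jog '0 0 0 0 0 0 1;0 0 0 0 0 0 1'; python3 -m jog '0 0 -.1 0 0 0 1;0 0 -.14 0 0 0 1;-.2 -.12 -.14 0 0 0 1;-.4245 -.2295 -.14 0 0 0 1;-.4245 -.2295 -.14 0 0 0 1;-.4245 -.2295 -.06 0 0 0 1;-.4245 -.2295 -.015 0 0 0 1;-.4245 -.2295 0 0 0 0 1'; python3 -m jog '0 0 0 0 0 0 1;0 0 0 0 0 0 1'; python3 -m jog '0 0 -.1 0 0 0 1;0 0 -.14 0 0 0 1;-.2 .12 -.14 0 0 0 1;-.411 .253 -.14 0 0 0 1;-.411 .253 -.14 0 0 0 1;-.411 .253 -.06 0 0 0 1;-.411 .253 -.02 0 0 0 1;-.411 .253 0 0 0 0 1'; python3 -m jog '0 0 0 0 0 0 1;0 0 0 0 0 0 1'
```

```text
t: 58.85
ee_pos: [648.9, 105.2, 140.7]
orientation: [-2.082, -2.351, 0.0]
ft_force: [-17.6, 1.5, 42.3]
width: 0.7
grasp_force: 21.1
t: 59.05
ee_pos: [648.9, 105.2, 140.9]
orientation: [-2.082, -2.351, -0.001]
ft_force: [-11.2, 1.9, 28.3]
width: 0.5
grasp_force: 14.0
t: 59.85
ee_pos: [553.3, 90.6, 140.8]
orientation: [-2.081, -2.352, 0.003]
ft_force: [-9.9, -1.3, 32.6]
width: 0.4
grasp_force: 16.0
t: 60.05
ee_pos: [553.3, 90.6, 141.0]
orientation: [-2.081, -2.353, 0.002]
ft_force: [-5.6, -2.0, 13.5]
width: 0.8
grasp_force: 7.0
t: 60.85
ee_pos: [518.0, 1.3, 140.8]
orientation: [-2.08, -2.354, 0.002]
ft_force: [-12.5, -3.9, 41.5]
width: 0.4
grasp_force: 20.7
t: 61.05
ee_pos: [518.0, 1.3, 141.0]
orientation: [-2.079, -2.355, 0.002]
ft_force: [-4.5, -3.8, 11.0]
width: 0.2
grasp_force: 5.5
t: 61.85
ee_pos: [577.3, -73.4, 140.7]
orientation: [-2.078, -2.353, 0.003]
ft_force: [-14.8, 0.2, 40.6]
width: 0.6
grasp_force: 20.5
t: 62.05
ee_pos: [577.3, -73.3, 141.1]
orientation: [-2.079, -2.354, 0.002]
ft_force: [-5.4, -0.4, 9.0]
width: 0.3
grasp_force: 4.0
```

Every point sits at tip height 122 mm, so the lid is flush all round. I'll retreat and check the result.

```bash
python3 -m jog '0 0 -.2 0 0 0 1;0 0 -.4 0 0 0 1;0 0 -.6 0 0 0 1;-.25 -.2 -.6 0 0 0 1;-.5 -.4 -.6 0 0 0 1;-.8 -.5 -.6 0 0 0 1;-.9 -.5 -.6 0 0 0 1;-.9 -.5 -.6 0 0 0 1'
python3 - <<'E'
from h import *
go([0,0,0])
o=get_obs()
for n in('scene','top'):
    c=cam(n,o);im=get_image(n);save(im,n+'12.png')
    for t in('lid','lid_tab','tub_catch','tin','stapler','king','rook','bishop'): print(n,t,[(world(r['xyz'],c).round(1).tolist(),round(r['confidence'],2)) for r in pinpoint(t,n)][:3])
    if n=='scene': A=cv2.resize(im[150:310,160:360],(500,400),interpolation=cv2.INTER_CUBIC)
    else: B=cv2.resize(im[120:240,200:290],(300,400),interpolation=cv2.INTER_CUBIC)
save(np.hstack([A,B]),'final.png')
E
```

```text
t: 62.85
ee_pos: [500.1, -268.2, 260.8]
orientation: [2.084, 2.35, -0.001]
ft_force: [0.9, 1.0, 0.7]
width: 0.4
grasp_force: 0.0
ee [ 500.1 -268.2  260.8] t 62.9 w 0.4 F [0.9 1.  0.7] d/200 [ 1.632 -2.322  1.301] y-yaw 6.9 q [-0.51  0.32  1.74 -0.    1.08 -0.63]
scene lid [([613.9, 15.5, 105.4], 0.76)]
scene lid_tab [([734.2, 36.6, 112.8], 0.76)]
scene tub_catch [([731.0, 31.6, 98.9], 0.58)]
scene tin [([463.4, 311.4, 14.1], 0.73)]
scene stapler [([722.6, -183.8, 4.8], 0.59)]
scene king [([736.8, 37.2, 113.7], 0.54)]
scene rook []
scene bishop [([441.9, 100.3, 0.5], 0.68), ([676.6, 268.4, -0.0], 0.64)]
top lid [([612.8, 17.0, 100.3], 0.81)]
top lid_tab [([730.3, 34.0, 114.8], 0.55)]
top tub_catch []
top tin [([459.9, 312.5, 10.8], 0.59)]
top stapler [([721.3, -186.1, -0.1], 0.56)]
top king []
top rook []
top bishop [([674.3, 268.0, 5.0], 0.67), ([443.2, 96.3, 0.2], 0.51)]
```

View pics/final.png

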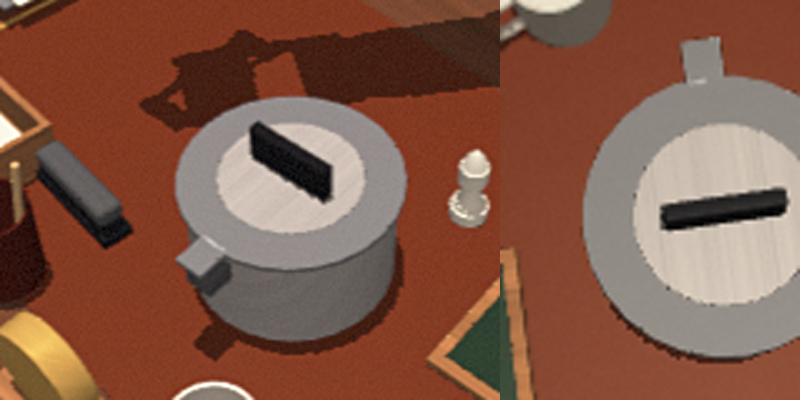

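The final picture shows the lid flush on the tub, with its tab at (205,255) straight above the catch at (210,275). The other things are undisturbed.

```bash
python3 -c "
from workcell import *
print(close_job())"
```

```text
the job is handed in; nothing more can be done
None
```

I put the brass bishop, king and rook (there was no queen) into the tub, laid the lid with its tab above the catch to within about 2–5 mm by camera, pressed it flush at all six points, and handed the job in at about 63 s.

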